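Close the guarded isolating valve

TASK

Close the cooker's isolating valve. Swing its spring-shut guard cover up with the loose stay bar and leave the bar lying right down in the notches of both ears so that it props the cover open by itself, then turn the knob clockwise until it is snug against its hidden stop, firmly but without forcing it, and let go. Bring the bar down gently, without jamming it against the unit, and leave the mug, jar and tin where they are.

Things in the scene. Friction and masses are not known exactly. Their poses are not given: they have to be found in the camera images.
- valve_unit: White valve box on a flange, bolted down. Origin on the worktop under the knob's axis; x away from the robot (within 0.2 rad), parallel to the hinge; y left; z up. Box: 52 mm either side in x, y -155 to +67 mm, top z 45 mm. Two 11 mm posts at x +-37, y 50 mm carry the shut cover. Two steel ears by the hinge, see seat.
- seat (a point): Rod centre when the bar lies in both notches, midway between the ears: x 0, y -129, z 141 mm in the unit's frame; axes are the unit's. The ears are 7 mm thick, at x = +-48 mm, 40 mm long in y. Each has an upward-open notch 15 mm wide, floor z 135 mm, flared lips up to z 159 mm (mouth about 25 mm). The cover pushes the rod against the left (+y) lip, where it can hang; then press and ease it down.
- hinge (a point): Middle of the cover's hinge axis, at x = 0, y = -125, z = 100 mm in the unit's frame; the axes are the unit's.
- cover (a joint): Opening of the guard cover, rad: 0 shut and level (underside z 97 mm), grows as its free left edge swings up and over to the right; stop 2.15. Flat grey plate 80 mm wide (x), 207 mm hinge to free edge, 5 mm thick, overhanging the posts by 26 mm. A light spring shuts it from any angle (0.5 N at the edge lifts it). On the seated bar it leans at about 1.85.
- cover_lip (a point): Middle of the cover's free edge, 207 mm from the hinge, at mid-thickness.
- knob_grip (a point): Centre of the knob's upright black blade, on the vertical knob axis, 76 mm above the worktop. Blade 40 mm long along this point's x, 12 mm thick (y), z 53 to 89 mm, over a round skirt 42 mm across. It closes clockwise seen from above; the hidden stop lies 0.55 to 0.9 rad clockwise of the start.
- knob_tip (a point): Top of the white-marked end of the knob blade, 18 mm from the knob's axis.
- knob (a joint): Wind-up of the sprung sleeve between knob and spindle, rad, clockwise positive, 0 when let alone: turning torque / 1.5 N m per rad. About 0.05 (0.08 N m) while turning freely; it rises further only at the spindle's stop. Snug: 0.13 to 0.30 (0.2 to 0.45 N m), kept up a moment. Beyond 0.32 (0.48 N m) the valve is damaged.
- stay_grip (a point): Centre of the loose stay bar's black handle block: 40 long (x), 18 wide (y), 50 mm high, underside 25 mm below. A 12 mm round steel rod runs along +x, axis 10 mm below this point, to a collar 30 mm across at 155 to 167 mm. 0.17 kg. Starts on the worktop, handle toward the robot; seated, handle on the robot's side, collar past the far ear.
- stay_mid (a point): Point on the rod's axis 95 mm along +x from the handle's centre and 10 mm lower; it comes to the seat point when the bar is seated.
- mug: Green-grey mug, 84 x 115 x 91 mm, bystander; origin at the centre of its underside.
- spice_jar: Spice jar with green cap, 46 mm across, 106 mm high, bystander; origin at the centre of its underside.
- tin: Low food tin, 86 mm across, 40 mm high, bystander; origin at the centre of its underside.

How it is judged:
By the outcome, as a careful person would: the job done as asked, in the order asked, and still so for the second after the job is handed in, with the robot touching nothing.
It also fails if it takes over 72 s, if anything falls off the work surface, if the arm or the gripper's body presses on something with over 40 N, if the wrist force passes 120 N, or if a joint passes its speed limit or range.

ROBOT

A 6-joint arm with a two-finger parallel gripper is mounted at the origin on a cart in front of the work surface, level with it; the furniture and walls round the work are solid. World frame = base frame: x ahead of the robot, y to its left, z up, the work surface at z = 0. Lengths are in m, angles in degrees, forces in N, time in s.
With the tool pointing down it reaches from about 0.4 to 0.825 m from the base axis. Payload 7 kg.
Tool frame: the origin (TCP) lies between the finger pads; the fingertips stand ctrl.nose_length ahead of it and the grasp point (between the pads) lies 2 mm behind it (ctrl.nose_length is the distance from the TCP to the fingertips, in m); z points along the fingers, y is the line along which they close (so a half turn about z gives the same grasp; the last joint's range is limited). The gripper opens to 88 mm and grips with 3 to 60 N. Pads are 19 mm wide; open, the fingers measure 130 mm over their backs; the gripper's body (78 mm by 193 mm) begins 47 mm behind the grasp point.
Start: joints at [-60.04, 20.546, 0.682, 0, -70.136, -16.507], TCP at [0.157, -0.656, 0.207] pointing down, gripper open.
Joint ranges: [-176.03, 176.03], [-82.01, 121.73], [-58.28, 71.71], [-173.87, 95.51], [-174.79, -0.11], [-173.66, 173.66]. Speed limits (degrees/s): [136.94, 136.94, 172.46, 180, 180, 180].

INTERFACE

Orientations are given as [roll, pitch, yaw] about the fixed x, y, z axes, in that order (R = Rz(yaw) Ry(pitch) Rx(roll)).
In Python, from plant import ctrl gives the robot as it stands.
- The arm moves only by the tool apply_moves, never from a script. Its argument "commands" is a list of rows, each a list of 3 entries, a list of its own where there are three numbers: the shift along the world's x, y, z in cm, then the turn about the world's z in rad, then the closure, from 0 (fully open) to 1 (shut). In form: [[[x, y, z], turn, jaw], ...]. A call has 1 to 20 rows; each row is the pose to reach, as a shift and turn from the pose commanded when the call began; what a row does not reach only later rows make up. A row lasts 1/12 s, in which the tool goes at most 41.7 mm and 7.16 degrees, less where a joint would pass 70% of its speed; a pose out of reach is approached as far as the arm can. A call with a gripper value outside its range is refused whole. The fingers move at their own pace and stop on an object; the grip force is fixed at half the most. Time passes only in rows, so rows that repeat a pose let the fingers close. It gives the time, the measured TCP pose, the force, the opening and the grip force at its end, in the units of the state.
- ctrl.get_obs(): the state, without advancing time (a new reading comes with each control period).
- ctrl.snapshot(name): name is "scene" or "side" or "wrist"; returns a dict with "img" (480x640x3 uint8, red, green, blue), "fx", "fy", "cx", "cy" (pixels), "T" (4x4, takes a point from camera to world coordinates). Camera axes: x right, y up, looking along -z (the intrinsics and any distortion apply to the point x, -y, -z); pixel columns grow to the right and rows downward; lengths in m; the calibration is good to about 2 mm. A picture is of the moment at which its call begins. There is no depth.
- ctrl.close_job(): hands the job in; it is judged then, once.
Trained networks look in a picture, given as the dict that the camera call returned (one of the last four; its "shot" number tells which), for a name from the list of things; names that differ only in an ending like _2 or _b are one class to them, and where a whole thing is asked for, a point or a joint stands for the part that bears it (a point fixed in the world has none). Each returns a list of dicts, best first, with "score" (0 to 1); they miss things now and then, are a little off and sometimes report something else, mostly with a low value. They report only what shows in the picture. A call takes as long as a camera call.
- ctrl.search_frame(picture, target): "at" ([column, row] in pixels, amid what is visible of it).
- ctrl.spot_point(picture, target): "at" ([column, row] in pixels: a listed point, or the origin of a listed thing).
The state is a dict: "clock": time; "joint_pos": joint angles; "qvel": joint speeds; "tau": joint torques, N m; "tool_pos": TCP position; "orientation": TCP orientation; "force": force on the tool from outside, world axes, zero at the start; "moment": the same for the moment, N m; "opening": finger opening in m; "gripper_force": force on a finger pad.
Only numpy, scipy, OpenCV 4.12 (cv2) and the standard library are available. Lean on these libraries where they do the work, as an engineer would, in place of code of your own. Each camera call takes 0.05 s, during which the arm holds its last target. There are 200 camera calls.

## Working session

There is one attempt and no reset: what is moved stays moved. The work goes in short steps, Python scripts to look and compute and a tool call to move; the robot and the scene stay as the last step left them, time stands still between calls to the robot, and variables do not carry over. Pictures are saved under pics/ and viewed, at most 10 in all, crops included, and the job is handed in when it is done.

Besides the shell and the picture viewer there is one more tool, called after ">>>" by a JSON object that holds its "method" and its "body", one argument or row to a line. apply_moves: Moves the arm, as the interface text tells. Its arguments: {"type":"object","properties":{"commands":{"type":"array"}},"required":["commands"]}

```bash
ls; mkdir -p pics; cat > h.py <<'E'
import numpy as np, cv2
from plant import ctrl
def snap(n,save=None):
    s=ctrl.snapshot(n)
    if save: cv2.imwrite('pics/'+save,cv2.cvtColor(s['img'],cv2.COLOR_RGB2BGR))
    return s
def ray(s,p):
    d=np.array([(p[0]-s['cx'])/s['fx'],-(p[1]-s['cy'])/s['fy'],-1.0]); T=np.array(s['T'])
    return T[:3,3],T[:3,:3]@d
def onz(s,p,z):
    o,d=ray(s,p); return o+d*(z-o[2])/d[2]
def proj(s,P):
    T=np.array(s['T']); q=T[:3,:3].T@(np.array(P)-T[:3,3]); return [s['cx']+s['fx']*q[0]/-q[2], s['cy']+s['fy']*-q[1]/-q[2]]
def tri(obs):
    A=np.zeros((3,3));b=np.zeros(3)
    for s,p in obs:
        o,d=ray(s,p);d=d/np.linalg.norm(d);M=np.eye(3)-np.outer(d,d);A+=M;b+=M@o
    return np.linalg.solve(A,b)
E
python3 - <<'E'
from h import *
print(ctrl.get_obs(), ctrl.nose_length)
for c in ['scene','side','wrist']:
    s=snap(c,c+'0.png'); print(c,[k for k in s if k!='img'],s['fx'],s['cx'],s['cy'],np.round(s['T'],3).tolist())
    for t in ['valve_unit','seat','hinge','cover_lip','knob_grip','knob_tip','stay_grip','stay_mid','mug','spice_jar','tin']:
        r=ctrl.spot_point(s,t)
        print(t,[(np.round(q['at']).tolist(),round(q['score'],2)) for q in r[:2]])
E
```

```text
pics
{'clock': 0.0, 'joint_pos': array([-6.00394247e+01,  2.05922724e+01,  6.34567614e-01, -2.09061817e-02,
       -7.01377322e+01, -1.65077852e+01]), 'qvel': array([ 0.03471856,  0.04790718, -0.03804278,  0.01596942,  0.05464358,
       -0.02939754]), 'tau': array([ 8.39077416e-05, -5.82723105e+01,  2.93053025e+01,  6.99721992e+00,
        6.92199043e-03, -2.03359104e-04]), 'tool_pos': array([ 0.15689507, -0.65596684,  0.20561684]), 'orientation': array([ 1.79902912e+02, -8.27768254e-03, -1.66554322e+02]), 'force': array([-0.46525345,  0.39382576, -0.11590894]), 'moment': array([ 0.01261205, -0.03201195, -0.0137306 ]), 'gripper_force': 0.0, 'opening': 0.0876184829506766} 0.017
scene ['fx', 'fy', 'cx', 'cy', 'T', 'shot'] 563.996228237647 332.8950805293031 240.0837593498705 [[0.861, 0.351, -0.368, -0.153], [-0.508, 0.56, -0.654, -1.314], [-0.024, 0.75, 0.661, 1.266], [0.0, 0.0, 0.0, 1.0]]
valve_unit [([339.0, 264.0], 0.95), ([261.0, 212.0], 0.35)]
seat [([360.0, 259.0], 0.71)]
hinge [([364.0, 267.0], 0.82), ([403.0, 371.0], 0.48)]
cover_lip []
knob_grip [([260.0, 210.0], 0.71)]
knob_t
[... 412 characters left out ...]
.0, 0.0, 1.0]]
valve_unit [([335.0, 270.0], 0.85)]
seat [([340.0, 216.0], 0.65)]
hinge [([342.0, 224.0], 0.66)]
cover_lip [([330.0, 264.0], 0.91)]
knob_grip []
knob_tip []
stay_grip [([348.0, 362.0], 0.98)]
stay_mid []
mug [([335.0, 271.0], 0.66), ([374.0, 202.0], 0.61)]
spice_jar [([330.0, 218.0], 0.89)]
tin [([303.0, 392.0], 0.95), ([344.0, 228.0], 0.43)]
wrist ['fx', 'fy', 'cx', 'cy', 'T', 'shot'] 354.9154112747148 313.2303389550532 234.36140919942525 [[-0.233, -0.937, -0.259, 0.087], [0.972, -0.225, -0.061, -0.673], [-0.001, -0.266, 0.964, 0.386], [0.0, 0.0, 0.0, 1.0]]
valve_unit []
seat []
hinge []
cover_lip []
knob_grip []
knob_tip []
stay_grip []
stay_mid []
mug []
spice_jar []
tin []
```

View pics/scene0.png

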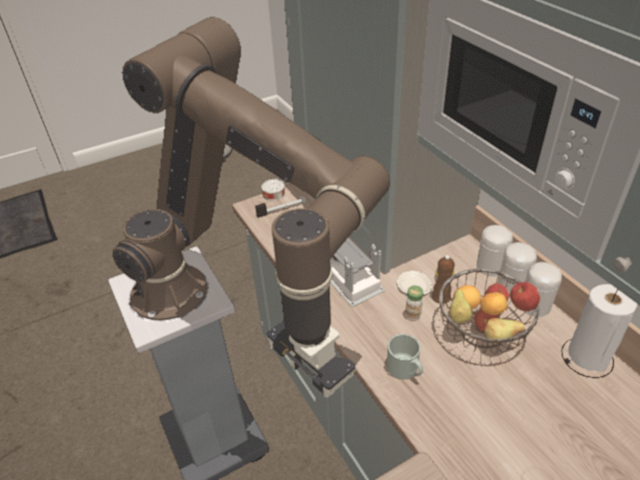

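View pics/side0.png

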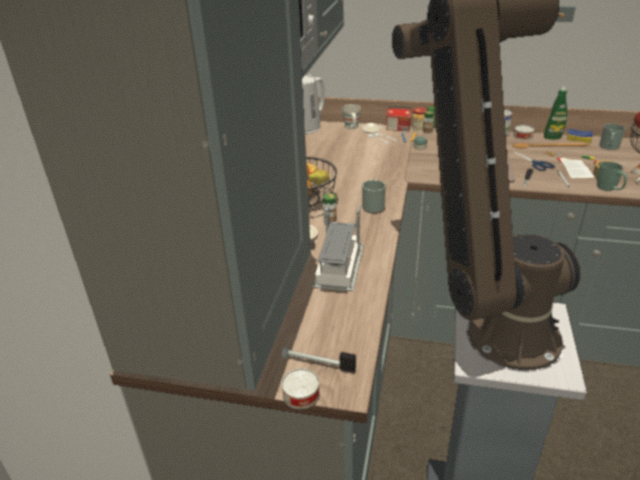

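The scene view shows the bar handle at about (261,211) and its collar at about (300,203), with the unit around (350,270). In the side view the handle is at (348,362), the collar at (287,353) and the cover lip at (330,264). The tin sits just beyond the bar, and the jar and mug are on the hinge side of the unit.

```bash
python3 - <<'E'
from h import *
a=snap('scene');b=snap('side')
print('grip',onz(a,(260,211),.025),onz(b,(348,362),.025),tri([(a,(260,211)),(b,(348,362))]))
print('collar',onz(a,(300,203),.015),onz(b,(287,353),.015))
print('seat',tri([(a,(360,259)),(b,(340,216))]),'hinge',tri([(a,(364,267)),(b,(342,224))]))
print('lip',onz(b,(330,264),.0975))
print('unit',tri([(a,(339,264)),(b,(335,270))]))
print('mug',onz(a,(405,370),0),onz(b,(374,210),0),'jar',onz(a,(412,317),0),onz(b,(330,225),0),'tin',onz(b,(303,392),0))
for s,n in((a,'a'),(b,'b')):
    im=cv2.cvtColor(s['img'],cv2.COLOR_RGB2BGR)
    c=im[220:320,300:440] if n=='a' else im[190:400,260:400]
    cv2.imwrite(f'pics/c{n}.png',cv2.resize(c,None,fx=4 if n=='a' else 2.8,fy=4 if n=='a' else 2.8,interpolation=cv2.INTER_CUBIC))
A=cv2.imread('pics/ca.png');B=cv2.imread('pics/cb.png')
E
```

```text
grip [0.39847686 0.18640575 0.025     ] [0.40387832 0.18908829 0.025     ] [0.40170863 0.18864943 0.02355923]
collar [0.54649142 0.16309064 0.015     ] [0.56096885 0.17690911 0.015     ]
seat [ 0.50954694 -0.30412125  0.13130137] hinge [ 0.51126724 -0.31363616  0.10007418]
lip [ 0.50516273 -0.10099495  0.0975    ]
unit [ 0.50574339 -0.18415964  0.01346751]
mug [ 4.48492298e-01 -6.18163270e-01 -2.22044605e-16] [ 0.44164249 -0.58270052  0.        ] jar [ 0.57572989 -0.47786372  0.        ] [ 0.57864605 -0.4563445   0.        ] tin [0.49574115 0.27799251 0.        ]
```

View pics/cb.png

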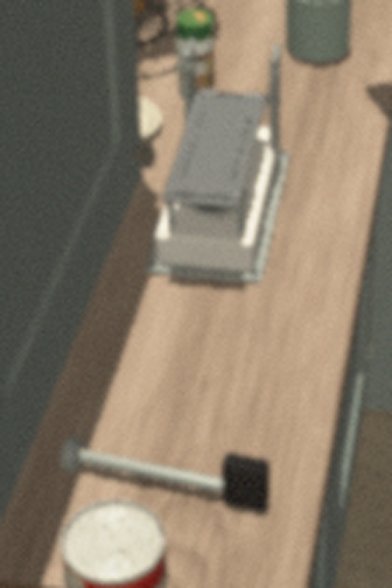

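>>> {"method": "apply_moves", "body": {
  "commands": [
    [[2.2, 3, 0.9], 0, 0],
    [[4.4, 6, 1.8], 0, 0],
    [[6.6, 9, 2.7], 0, 0],
    [[8.8, 12, 3.6], 0, 0],
    [[11, 15, 4.5], -0.05, 0],
    [[13.2, 18, 5.4], -0.1, 0],
    [[15.4, 21, 6.3], -0.15, 0],
    [[17.6, 24, 7.2], -0.2, 0],
    [[19.8, 27, 8.1], -0.25, 0],
    [[22, 30, 9], -0.3, 0],
    [[22.4, 34, 9], -0.34, 0],
    [[22.8, 38, 9], -0.34, 0],
    [[23.2, 42, 9], -0.34, 0],
    [[23.6, 46, 9], -0.34, 0],
    [[24, 50, 9], -0.34, 0],
    [[24.4, 54, 9], -0.34, 0],
    [[24.8, 58, 9], -0.34, 0],
    [[25, 62, 9], -0.34, 0],
    [[25, 66, 9], -0.34, 0],
    [[25, 70, 9], -0.34, 0]
  ]
}}

```text
clock: 3.57
tool_pos: [0.4065, 0.0454, 0.2971]
orientation: [179.9, 0.1, 174.0]
force: [1.8, -0.4, 0.2]
opening: 0.0876
gripper_force: 0.0
```

>>> {"method": "apply_moves", "body": {
  "commands": [
    [[0, 3.5, -0.5], 0, 0],
    [[0, 7, -1], 0, 0],
    [[-0.5, 10.5, -1.5], 0, 0],
    [[-1, 12, -4], 0, 0],
    [[-1, 12, -6], 0, 0],
    [[-1, 12, -6], 0, 0],
    [[-1, 12, -6], 0, 0]
  ]
}}

```text
clock: 4.15
tool_pos: [0.3967, 0.1632, 0.2365]
orientation: [-179.9, -0.0, 174.0]
force: [1.0, 0.0, 0.7]
opening: 0.0877
gripper_force: 0.0
```

```bash
python3 - <<'E'
from h import *
o=ctrl.get_obs();print({k:np.round(v,3) for k,v in o.items()})
w=snap('wrist','w1.png');a=snap('scene','a1.png');b=snap('side')
for s,n in((w,'w'),(a,'a'),(b,'b')):
  for t in ['stay_grip','stay_mid','hinge','seat','cover_lip','valve_unit','tin']:
    r=ctrl.spot_point(s,t)
    print(n,t,[(np.round(q['at']).tolist(),round(q['score'],2),np.round(onz(s,q['at'],{'stay_grip':.025,'stay_mid':.015,'hinge':.1,'seat':.141,'cover_lip':.0975}.get(t,0))[:2],3).tolist()) for q in r[:2]])
E
```

```text
{'clock': np.float64(4.15), 'joint_pos': array([ 4.89440e+01, -4.70800e+00, -2.54150e+01,  2.20000e-02,
       -6.93980e+01, -1.44931e+02]), 'qvel': array([-1.141, -1.084,  2.393,  0.825, -0.776,  0.022]), 'tau': array([ 5.7000e-01, -2.0816e+01,  2.7464e+01,  6.3440e+00,  1.5900e-01,
       -2.7000e-02]), 'tool_pos': array([0.397, 0.163, 0.236]), 'orientation': array([-1.79902e+02, -4.40000e-02,  1.74020e+02]), 'force': array([0.97 , 0.015, 0.749]), 'moment': array([-0.017, -0.063,  0.021]), 'gripper_force': np.float64(0.0), 'opening': np.float64(0.088)}
w stay_grip [([337.0, 206.0], 0.89, [0.402, 0.189])]
w stay_mid [([336.0, 281.0], 0.9, [0.496, 0.18])]
w hinge []
w seat [([420.0, 272.0], 0.21, [0.441, 0.247])]
w cover_lip []
w valve_unit []
w tin [([416.0, 272.0], 0.78, [0.501, 0.281])]
a stay_grip []
a stay_mid [([286.0, 204.0], 0.67, [0.501, 0.184]), ([321.0, 228.0], 0.17, [0.542, -0.001])]
a hinge [([362.0, 268.0], 0.64, [0.506, -0.316])]
a seat [([361.0, 258.0], 0.94, [0.502, -0.314])]
a cover_lip [([322.0, 229.0], 0.58, [0.494, -0.093])]
a valve_unit [([261.0, 212.0], 0.53, [0.41, 0.211])]
a tin [([272.0, 194.0], 0.67, [0.494, 0.289])]
b stay_grip [([300.0, 394.0], 0.67, [0.495, 0.307]), ([350.0, 365.0], 0.57, [0.397, 0.197])]
b stay_mid [([310.0, 360.0], 0.73, [0.5, 0.189])]
b hinge [([345.0, 222.0], 0.8, [0.501, -0.324]), ([338.0, 269.0], 0.58, [0.478, -0.08])]
b seat [([340.0, 216.0], 0.83, [0.512, -0.291]), ([301.0, 393.0], 0.65, [0.464, 0.399])]
b cover_lip [([328.0, 264.0], 0.72, [0.51, -0.098])]
b valve_unit [([338.0, 271.0], 0.75, [0.502, -0.202])]
b tin [([302.0, 394.0], 0.73, [0.498, 0.283])]
```

View pics/w1.png

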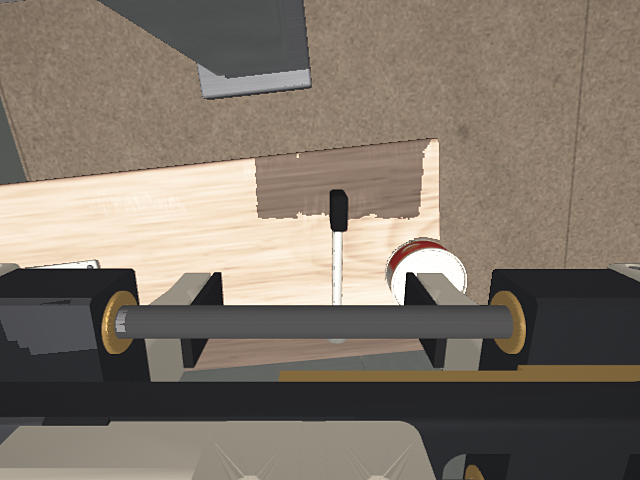

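The wrist picture shows the handle at (338,208) with the rod running straight down the image to the collar, so the tool is aligned with the bar. The tin at (428,272) is clear of the fingers.

>>> {"method": "apply_moves", "body": {
  "commands": [
    [[0, 2.6, -3], 0, 0],
    [[0, 2.6, -6.5], 0, 0],
    [[0, 2.6, -10], 0, 0],
    [[0, 2.6, -14], 0, 0],
    [[0, 2.6, -17], 0, 0],
    [[0, 2.6, -19], 0, 0],
    [[0, 2.6, -20.5], 0, 0],
    [[0, 2.6, -20.5], 0, 0],
    [[0, 2.6, -20.5], 0, 1],
    [[0, 2.6, -20.5], 0, 1],
    [[0, 2.6, -20.5], 0, 1],
    [[0, 2.6, -20.5], 0, 1],
    [[0, 2.6, -20.5], 0, 1],
    [[0, 2.6, -20.5], 0, 1],
    [[0, 2.6, -20.5], 0, 1],
    [[0, 2.6, -20.5], 0, 1]
  ]
}}

```text
clock: 6.68
tool_pos: [0.3971, 0.1896, 0.0318]
orientation: [180.0, 0.0, 174.0]
force: [0.5, 0.5, 0.2]
opening: 0.0399
gripper_force: 0.0
```

>>> {"method": "apply_moves", "body": {
  "commands": [
    [[0, 0, 0], 0, 1],
    [[0, 0, 0], 0, 1],
    [[0, 0, 0], 0, 1],
    [[0, 0, 0], 0, 1],
    [[0, 0, 0], 0, 1],
    [[0, 0, 0], 0, 1],
    [[0, 0, 0], 0, 1],
    [[0, 0, 0], 0, 1]
  ]
}}

```text
clock: 7.35
tool_pos: [0.397, 0.1895, 0.0315]
orientation: [-180.0, -0.0, 174.0]
force: [-0.2, -0.5, -0.1]
opening: 0.0004
gripper_force: 0.0
```

```bash
python3 - <<'E'
from h import *
w=snap('wrist','w2.png');b=snap('side','b2.png');a=snap('scene')
for s,n in((w,'w'),(a,'a'),(b,'b')):
  for t in ['stay_grip','stay_mid']:
    r=ctrl.spot_point(s,t)
    print(n,t,[(np.round(q['at']).tolist(),round(q['score'],2),np.round(onz(s,q['at'],{'stay_grip':.025,'stay_mid':.015}[t])[:2],3).tolist()) for q in r[:2]])
print(proj(w,[.397,.1895,.0145]),proj(b,[.397,.1895,.0145]))
E
python3 -c "
import cv2,numpy as np
w=cv2.imread('pics/w2.png');b=cv2.imread('pics/b2.png')[280:420,240:400]
cv2.imwrite('pics/m2.png',np.hstack([cv2.resize(w,(480,360)),cv2.resize(b,(320,280),interpolation=2) if 0 else cv2.copyMakeBorder(cv2.resize(b,(320,280)),0,80,0,0,0)]))"
```

```text
w stay_grip [([316.0, 286.0], 0.96, [0.406, 0.19])]
w stay_mid []
a stay_grip [([259.0, 210.0], 0.49, [0.398, 0.196])]
a stay_mid [([285.0, 203.0], 0.56, [0.501, 0.192]), ([360.0, 261.0], 0.34, [0.567, -0.212])]
b stay_grip [([349.0, 363.0], 0.57, [0.401, 0.192])]
b stay_mid [([309.0, 362.0], 0.7, [0.501, 0.196])]
[np.float64(312.79321919690847), np.float64(264.2608207743688)] [np.float64(350.7714094043951), np.float64(365.5620915657978)]
```

View pics/m2.png

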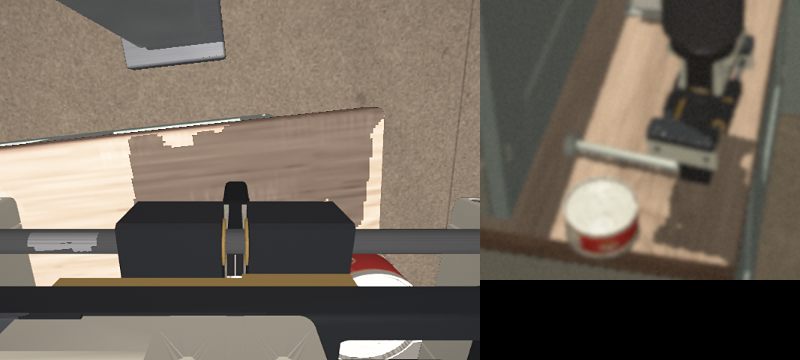

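The fingers stand either side of the handle at about (237,195) in the left panel, although the opening reads 0. A short lift will show whether the bar is held.

>>> {"method": "apply_moves", "body": {
  "commands": [
    [[0, 0, 1], 0, 1],
    [[0, 0, 3], 0, 1],
    [[0, 0, 5], 0, 1],
    [[0, 0, 7], 0, 1],
    [[0, 0, 7], 0, 1],
    [[0, 0, 7], 0, 1]
  ]
}}

```text
clock: 8.3
tool_pos: [0.3975, 0.1902, 0.1026]
orientation: [179.9, 0.1, 174.0]
force: [-0.3, -0.4, -0.0]
opening: 0.0002
gripper_force: 0.0
```

```bash
python3 - <<'E'
from h import *
o=ctrl.get_obs();print({k:np.round(o[k],3) for k in('tool_pos','force','moment','opening','gripper_force')})
w=snap('wrist','w3.png');b=snap('side','b3.png')
E
python3 -c "
import cv2,numpy as np
w=cv2.imread('pics/w3.png')[200:440,160:480];b=cv2.imread('pics/b3.png')[280:420,240:400]
cv2.imwrite('pics/m3.png',np.hstack([cv2.resize(w,(480,360)),cv2.copyMakeBorder(cv2.resize(b,(320,280)),0,80,0,0,0)]))"
```

```text
{'tool_pos': array([0.398, 0.19 , 0.103]), 'force': array([-0.253, -0.422, -0.03 ]), 'moment': array([-0.044,  0.018,  0.001]), 'opening': np.float64(0.0), 'gripper_force': np.float64(0.0)}
```

View pics/m3.png

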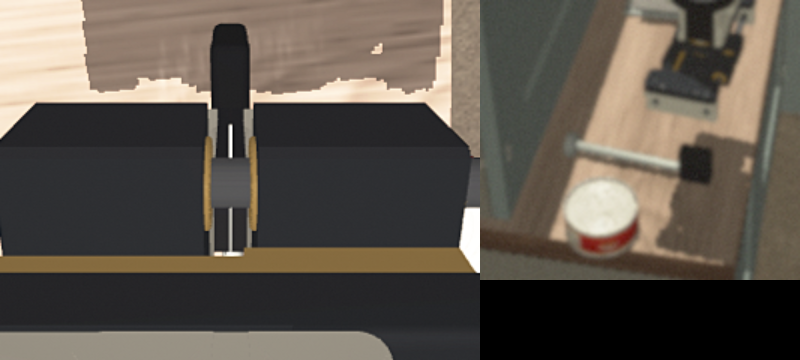

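The bar stayed on the worktop: the handle is at about (347,361) in the side view and the fingers shut on nothing. I'll overlay the expected handle and fingertip positions on the pictures to find the offset.

```bash
python3 - <<'E'
from h import *
b=snap('side');w=snap('wrist');o=ctrl.get_obs();tp=o['tool_pos'];print(tp)
def mark(s,im,P,c):
    u=proj(s,P);cv2.drawMarker(im,(round(u[0]*4),round(u[1]*4)),c,0,14,1);return np.round(u,1)
outs=[]
for s,(x0,y0) in((b,(285,310)),(w,(265,200))):
    im=cv2.resize(cv2.cvtColor(s['img'],cv2.COLOR_RGB2BGR),None,fx=4,fy=4,interpolation=2)
    R=lambda dx,dy,z:[.402+dx*.9955+dy*.0948,.189-dx*.0948+dy*.9955,z]
    for dx in(-.02,.02):
        for dy in(-.009,.009):
            mark(s,im,R(dx,dy,.05),(0,255,0));mark(s,im,R(dx,dy,0),(0,200,255))
    mark(s,im,R(.161,0,.015),(255,255,0))
    print(mark(s,im,tp,(255,0,255)),mark(s,im,tp-[0,0,.017],(0,0,255)))
    outs.append(im[y0*4:y0*4+400,x0*4:x0*4+400])
cv2.imwrite('pics/m4.png',np.hstack(outs))
for c,t in((b,'stay_grip'),(w,'stay_grip')):
    print([(np.round(q['at'],1),round(q['score'],2)) for q in ctrl.search_frame(c,t)[:2]])
E
```

```text
[0.39654808 0.18906315 0.10077438]
[351.  339.5] [351.  344.7]
[312.7 275.2] [312.8 264.3]
[(array([338.9, 358.3]), 0.56), (array([329.6, 267.5]), 0.17)]
[(array([312.5, 247. ]), 0.96)]
```

View pics/m4.png

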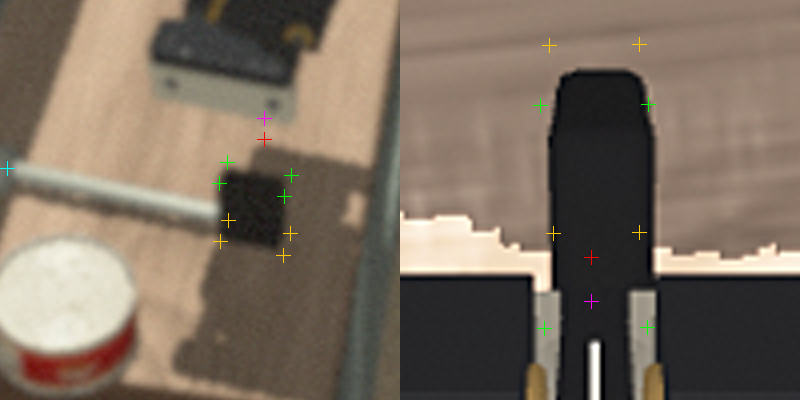

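The overlay puts the predicted handle corners within about 4 mm of the picture. The finger tips are the unclear part, so I'll check the numbers.

```bash
python3 - <<'E'
from h import *
b=snap('side');w=snap('wrist');tp=ctrl.get_obs()['tool_pos']
print('body near face bottom corners side', [np.round((np.array(proj(b,[x,.285,.15]))-[285,310])*4) for x in(.358,.436)])
for z in(.05,.0):
  print('w3',z,[np.round(proj(w,[x,y,z])).tolist() for x in(.386,.426) for y in(.181,.199)])
w2=dict(w);T=np.array(w['T']).copy();T[:3,3]+=np.array([.397,.1895,.0315])-tp;w2['T']=T
print('cam',T[:3,3])
for z in(.05,.0):
  print('w2',z,[np.round(proj(w2,[x,y,z])).tolist() for x in(.386,.426) for y in(.181,.199)])
for n in('w2.png','w3.png'):
    g=cv2.imread('pics/'+n).max(2).astype(int)
    for r in range(210,320,6): print(n,r,''.join('#' if v<50 else '+' if v<90 else '.' for v in g[r,280:346]))
E
```

```text
body near face bottom corners side [array([305., 184.]), array([163., 165.])]
w3 0.05 [[299.0, 233.0], [326.0, 230.0], [306.0, 288.0], [331.0, 285.0]]
w3 0.0 [[302.0, 217.0], [324.0, 215.0], [307.0, 263.0], [328.0, 261.0]]
cam [0.32507805 0.19764553 0.21063036]
w2 0.05 [[293.0, 270.0], [330.0, 267.0], [302.0, 343.0], [337.0, 340.0]]
w2 0.0 [[298.0, 241.0], [326.0, 238.0], [305.0, 300.0], [332.0, 297.0]]
w2.png 210 ..................................................................
w2.png 216 ..................................................................
w2.png 222 ..................................................................
w2.png 228 ..................................................................
w2.png 234 ..................................................................
w2.png 240 ..................................................................
w2.png 246 .....................###########################+.................
w2.png 252 ....................##############################................
w2.png 258 ...................###############################+.......
[... 1570 characters left out ...]
3.png 270 ##################...#########################...#################
w3.png 276 ##################+......#################.......#################
w3.png 282 ##################+......########++#######.......#################
w3.png 288 ##################+......#######...#######+......#################
w3.png 294 ################+.......+#######...########........###############
w3.png 300 #########+###+##+.......########...########+.......##+#####+######
w3.png 306 ++++++++++++++##.....+++++++++++++++++++++++++.....+#+++++++++++++
w3.png 312 #++++++##+#+++#+.....+++++++++++++++++++++++++.....+#++++#++++++++
w3.png 318 ++++++++++++++#+........++++++++++++++++++++++......#++++#++++++#+
```

Both views agree. The finger ends stand about 35 mm higher than the stated nose length implies, so the jaws shut just above the handle's top. I'll reopen and go down slowly, watching the force.

>>> {"method": "apply_moves", "body": {
  "commands": [
    [[0, 0, 0], 0, 0.4],
    [[0, 0, 0], 0, 0.4],
    [[0, 0, 0], 0, 0.4],
    [[0, 0, 0], 0, 0.4],
    [[0, 0, 0], 0, 0.4],
    [[0, 0, 0], 0, 0.4],
    [[0, 0, 0], 0, 0.4],
    [[0, 0, 0], 0, 0.4],
    [[0, 0, 0], 0, 0.4],
    [[0, 0, 0], 0, 0.4],
    [[0.3, 0, -2.5], 0, 0.4],
    [[0.3, 0, -4.5], 0, 0.4],
    [[0.3, 0, -6], 0, 0.4],
    [[0.3, 0, -7], 0, 0.4],
    [[0.3, 0, -7.6], 0, 0.4],
    [[0.3, 0, -7.6], 0, 0.4]
  ]
}}

```text
clock: 10.03
tool_pos: [0.3995, 0.1889, 0.0245]
orientation: [-179.9, -0.1, 174.0]
force: [-0.4, -0.1, 0.4]
opening: 0.0524
gripper_force: 0.0
```

>>> {"method": "apply_moves", "body": {
  "commands": [
    [[0, 0, -0.2], 0, 0.4],
    [[0, 0, -0.4], 0, 0.4],
    [[0, 0, -0.6], 0, 0.4],
    [[0, 0, -0.8], 0, 0.4],
    [[0, 0, -0.8], 0, 0.4]
  ]
}}

```text
clock: 10.45
tool_pos: [0.4, 0.1895, 0.0175]
orientation: [180.0, 0.0, 174.0]
force: [0.1, 0.4, -0.2]
opening: 0.0523
gripper_force: 0.0
```

>>> {"method": "apply_moves", "body": {
  "commands": [
    [[0, 0, -0.2], 0, 0.4],
    [[0, 0, -0.4], 0, 0.4],
    [[0, 0, -0.4], 0, 0.4]
  ]
}}

```text
clock: 10.7
tool_pos: [0.3999, 0.1894, 0.0133]
orientation: [-180.0, -0.0, 174.0]
force: [1.3, -0.1, -0.2]
opening: 0.0527
gripper_force: 0.0
```

```bash
python3 - <<'E'
from h import *
b=snap('side');w=snap('wrist');tp=ctrl.get_obs()['tool_pos'];print(tp)
im=[]
for s,(x0,y0) in((b,(295,315)),(w,(240,200))):
    I=cv2.resize(cv2.cvtColor(s['img'],cv2.COLOR_RGB2BGR),None,fx=4,fy=4,interpolation=2)
    for P,c in((tp,(255,0,255)),(tp-[0,0,.017],(0,0,255)),(tp+[0,0,.02],(0,255,0))):
        u=proj(s,P);cv2.drawMarker(I,(round(u[0]*4),round(u[1]*4)),c,0,14,1)
    im.append(I[y0*4:y0*4+400,x0*4:x0*4+(300 if s is b else 500)])
cv2.imwrite('pics/m5.png',np.hstack(im))
E
```

```text
[0.39996975 0.18947259 0.01347771]
```

View pics/m5.png

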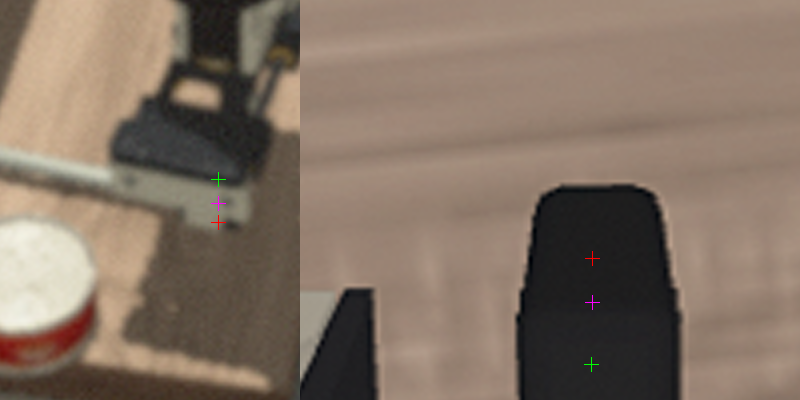

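The wrist view shows the handle centred at about (600,300) between the fingers. The side view shows the finger's end at about (215,222), which is roughly 20 mm above the worktop, so there is room to go lower and close.

>>> {"method": "apply_moves", "body": {
  "commands": [
    [[0, 0, -0.2], 0, 0.4],
    [[0, 0, -0.4], 0, 0.4],
    [[0, 0, -0.6], 0, 0.4],
    [[0, 0, -0.8], 0, 0.4],
    [[0, 0, -0.8], 0, 0.4],
    [[0, 0, -0.8], 0, 1],
    [[0, 0, -0.8], 0, 1],
    [[0, 0, -0.8], 0, 1],
    [[0, 0, -0.8], 0, 1],
    [[0, 0, -0.8], 0, 1],
    [[0, 0, -0.8], 0, 1],
    [[0, 0, -0.8], 0, 1],
    [[0, 0, -0.8], 0, 1],
    [[0, 0, -0.8], 0, 1],
    [[0, 0, -0.8], 0, 1],
    [[0, 0, -0.8], 0, 1],
    [[0, 0, -0.8], 0, 1]
  ]
}}

```text
clock: 12.22
tool_pos: [0.4, 0.1896, 0.0056]
orientation: [180.0, 0.0, 174.0]
force: [-1.0, 0.1, 0.7]
opening: 0.0179
gripper_force: 29.9
```

Gripped: the opening matches the 18 mm handle and the grip force is 30 N. I'll lift and carry the bar to a point left of the unit, then measure the unit and the bar together.

>>> {"method": "apply_moves", "body": {
  "commands": [
    [[0, 0, 1], 0, 1],
    [[0, 0, 3], 0, 1],
    [[0, 0, 6], 0, 1],
    [[0.3, -1, 9], 0.02, 1],
    [[0.6, -4, 11], 0.04, 1],
    [[0.9, -8, 12], 0.07, 1],
    [[1.1, -12, 12], 0.11, 1],
    [[1.1, -15, 12], 0.11, 1],
    [[1.1, -18, 12], 0.11, 1],
    [[1.1, -20, 12], 0.11, 1],
    [[1.1, -20, 12], 0.11, 1],
    [[1.1, -20, 12], 0.11, 1]
  ]
}}

```text
clock: 13.22
tool_pos: [0.4105, -0.0115, 0.1253]
orientation: [-180.0, -0.0, -179.9]
force: [-0.4, -0.5, -1.7]
opening: 0.0178
gripper_force: 30.0
```

```bash
python3 - <<'E'
from h import *
o=ctrl.get_obs();print({k:np.round(o[k],3) for k in('clock','tool_pos','orientation','force','opening')})
P={}
Z={'hinge':.1,'seat':.141,'cover_lip':.0975,'valve_unit':0}
for i in range(2):
  S={'a':snap('scene','a6.png'),'b':snap('side','b6.png')}
  for t in ['stay_grip','stay_mid','hinge','seat','cover_lip','valve_unit']:
    for n,s in S.items():
      r=ctrl.spot_point(s,t)
      if r and r[0]['score']>.4:
        P[n,t]=(s,r[0]['at']);print(n,t,np.round(r[0]['at'],1),round(r[0]['score'],2), np.round(onz(s,r[0]['at'],Z[t]),3) if t in Z else '')
    if ('a',t) in P and ('b',t) in P: print('  tri',t,np.round(tri([P['a',t],P['b',t]]),3))
a=cv2.imread('pics/a6.png')[205:325,300:400];b=cv2.imread('pics/b6.png')[190:340,275:400]
cv2.imwrite('pics/m6.png',np.hstack([cv2.resize(a,(400,480),interpolation=2),cv2.resize(b,(400,480),interpolation=2)]))
E
```

```text
{'clock': np.float64(13.217), 'tool_pos': array([ 0.41 , -0.011,  0.125]), 'orientation': array([-1.79997e+02, -3.90000e-02, -1.79880e+02]), 'force': array([-0.37 , -0.496, -1.706]), 'opening': np.float64(0.018)}
a stay_grip [285.6 215. ] 0.61 
b stay_grip [356.4 273.1] 0.54 
  tri stay_grip [ 0.413 -0.014  0.14 ]
a stay_mid [310.5 201.7] 0.76 
b stay_mid [318.  272.7] 0.61 
  tri stay_mid [0.512 0.003 0.141]
a hinge [363.8 269.8] 0.75 [ 0.507 -0.323  0.1  ]
b hinge [340.8 222.9] 0.76 [ 0.514 -0.318  0.1  ]
  tri hinge [ 0.512 -0.32   0.097]
a seat [360.2 256.5] 0.65 [ 0.505 -0.305  0.141]
b seat [341.  216.4] 0.71 [ 0.508 -0.29   0.141]
  tri seat [ 0.509 -0.3    0.135]
a cover_lip [404.4 366. ] 0.68 [ 0.408 -0.661  0.097]
b cover_lip [327.4 264.4] 0.57 [ 0.512 -0.098  0.098]
  tri cover_lip [ 0.579 -0.489 -0.206]
a valve_unit [339.5 264.4] 0.78 [ 0.51  -0.175  0.   ]
b valve_unit [337.7 271.5] 0.9 [ 0.503 -0.197  0.   ]
  tri valve_unit [ 0.502 -0.185  0.01 ]
a stay_grip [287.1 212.8] 0.56 
b stay_grip [356.2 275.7] 0.59 
  tri stay_grip [ 0.417 -0.007  0.139]
a stay_mid [312.1 204.8] 0.59 
b stay_mid [321.2 274.9] 0.82 
  tri stay_mid [ 0.51  -0.004  0.131]
a hinge [363.8 269.3] 0.76 [ 0.508 -0.321  0.1  ]
b hinge [342.5 225.4] 0.93 [ 0.506 -0.304  0.1  ]
  tri hinge [ 0.51  -0.316  0.093]
a seat [363.3 256.7] 0.84 [ 0.512 -0.311  0.141]
b seat [342.8 212.6] 0.71 [ 0.507 -0.314  0.141]
  tri seat [ 0.508 -0.313  0.142]
a cover_lip [324.1 227.5] 0.6 [ 0.505 -0.09   0.097]
b cover_lip [328.8 263. ] 0.6 [ 0.509 -0.105  0.097]
  tri cover_lip [ 0.505 -0.095  0.104]
a valve_unit [339.2 264.4] 0.63 [ 0.509 -0.175  0.   ]
b valve_unit [338.3 270.8] 0.8 [ 0.501 -0.201  0.   ]
  tri valve_unit [ 0.5   -0.186  0.012]
```

View pics/m6.png

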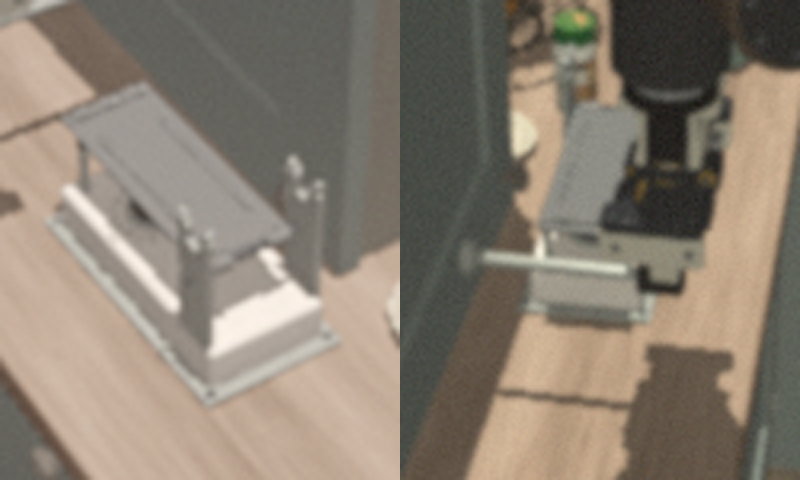

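The scene panel shows the shut cover with corners at about (65,122), (145,85), (290,232) and (215,262). The ear tops are near (197,232) and (307,178). The side panel shows the bar level in the gripper, left of the unit. I'll compute the unit pose from these points.

```bash
python3 - <<'E'
from h import *
a=snap('scene')
c=[onz(a,(300+u/4,205+v/4),.102)[:2] for u,v in((65,122),(145,85),(290,232),(215,262))]
print(np.round(c,4)); lip=(c[0]+c[1])/2;hg=(c[2]+c[3])/2;d=lip-hg;print('lip',lip,'hinge',hg,'len',np.linalg.norm(d),'yaw',np.arctan2(-d[0],d[1]))
e=[onz(a,(300+u/4,205+v/4),.155)[:2] for u,v in((197,232),(307,178))];print('ears',np.round(e,4),'mid',(e[0]+e[1])/2,'yaw',np.arctan2(*(e[1]-e[0])[::-1]))
print(np.array(ctrl.get_obs()['tool_pos']))
E
```

```text
[[ 0.4624 -0.1154]
 [ 0.5391 -0.11  ]
 [ 0.5433 -0.3138]
 [ 0.479  -0.3112]]
lip [ 0.50071356 -0.11270021] hinge [ 0.51113007 -0.31249137] len 0.20006251976678782 yaw 0.052089835811645314
ears [[ 0.4556 -0.3243]
 [ 0.5536 -0.3184]] mid [ 0.5045855  -0.32136534] yaw 0.06022749417749465
[ 0.41100223 -0.01048013  0.12555762]
```

Unit pose: origin about (0.502, -0.188), yaw about 0.05, lip at y about -0.106. I'll align the bar and slide the rod under the cover's overhang.

>>> {"method": "apply_moves", "body": {
  "commands": [
    [[-0.2, -0.5, -2], 0.02, 1],
    [[-0.2, -1, -4.5], 0.04, 1],
    [[-0.3, -1.5, -6.25], 0.04, 1],
    [[-0.4, -3, -6.25], 0.04, 1],
    [[-0.5, -5, -6.25], 0.04, 1],
    [[-0.6, -7, -6.25], 0.04, 1],
    [[-0.7, -9, -6.25], 0.04, 1],
    [[-0.7, -10, -6.25], 0.04, 1],
    [[-0.75, -10.7, -6.25], 0.04, 1],
    [[-0.75, -11.2, -6.25], 0.04, 1],
    [[-0.75, -11.2, -6.25], 0.04, 1]
  ]
}}

```text
clock: 15.58
tool_pos: [0.4035, -0.1229, 0.063]
orientation: [-180.0, -0.0, -177.5]
force: [0.1, 0.6, -1.8]
opening: 0.0175
gripper_force: 30.0
```

```bash
python3 - <<'E'
from h import *
o=ctrl.get_obs();print({k:np.round(o[k],3) for k in('clock','tool_pos','orientation','force','opening')})
a=snap('scene','a7.png');b=snap('side','b7.png')
A=cv2.imread('pics/a7.png')[195:295,290:390];B=cv2.imread('pics/b7.png')[190:290,290:390]
cv2.imwrite('pics/m7.png',np.hstack([cv2.resize(A,(400,400),interpolation=2),cv2.resize(B,(400,400),interpolation=2)]))
E
```

```text
{'clock': np.float64(15.583), 'tool_pos': array([ 0.404, -0.123,  0.063]), 'orientation': array([-1.79997e+02, -2.00000e-03, -1.77474e+02]), 'force': array([ 0.127,  0.617, -1.812]), 'opening': np.float64(0.017)}
```

View pics/m7.png

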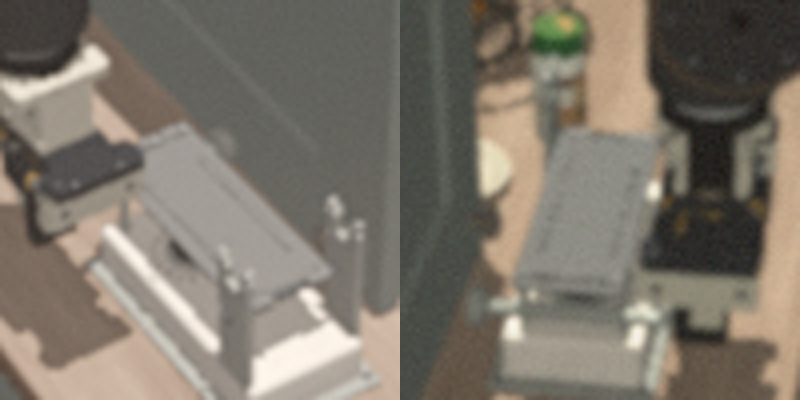

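The rod lies under the overhang, with the collar at (487,305) beyond the cover's far edge and the handle on the robot's side. Now I'll lift.

>>> {"method": "apply_moves", "body": {
  "commands": [
    [[0, 0, 0.7], 0, 1],
    [[0, 0, 1.3], 0, 1],
    [[0, 0, 1.9], 0, 1],
    [[0, 0, 2.5], 0, 1],
    [[0, -0.1, 3.2], 0, 1],
    [[0, -0.15, 3.8], 0, 1],
    [[0, -0.3, 4.8], 0, 1],
    [[0, -0.5, 5.5], 0, 1],
    [[0, -0.7, 6.2], 0, 1],
    [[0.05, -1.1, 7.5], 0, 1],
    [[0.1, -1.5, 8.4], 0, 1],
    [[0.1, -2, 9.2], 0, 1],
    [[0.1, -2.5, 10], 0, 1],
    [[0.15, -3.1, 10.7], 0, 1],
    [[0.2, -3.8, 11.4], 0, 1],
    [[0.2, -4.4, 12], 0, 1],
    [[0.3, -5.1, 12.6], 0, 1],
    [[0.3, -5.8, 13.2], 0, 1],
    [[0.3, -5.8, 13.2], 0, 1]
  ]
}}

```text
clock: 17.27
tool_pos: [0.4072, -0.1817, 0.1962]
orientation: [-180.0, 0.1, -177.5]
force: [0.8, -0.0, -2.1]
opening: 0.018
gripper_force: 30.0
```

```bash
python3 - <<'E'
from h import *
o=ctrl.get_obs();print({k:np.round(o[k],3) for k in('clock','tool_pos','orientation','force','moment','opening')})
a=snap('scene','a8.png');b=snap('side','b8.png')
for n,s in(('a',a),('b',b)):
  for t in('cover_lip','stay_mid'):
    print(n,t,[(np.round(q['at']),round(q['score'],2)) for q in ctrl.spot_point(s,t)[:2]])
  for th in(0,.7,.9): print(n,th,np.round(proj(s,[.510-.05*.207*np.cos(th),-.313+.207*np.cos(th),.1+.207*np.sin(th)])))
E
```

```text
{'clock': np.float64(17.267), 'tool_pos': array([ 0.407, -0.182,  0.196]), 'orientation': array([-1.79964e+02,  7.00000e-02, -1.77474e+02]), 'force': array([ 0.761, -0.026, -2.134]), 'moment': array([ 0.226, -0.039,  0.031]), 'opening': np.float64(0.018)}
a cover_lip [(array([330., 204.]), 0.79)]
a stay_mid [(array([365., 269.]), 0.19)]
a 0 [325. 230.]
a 0.7 [332. 205.]
a 0.9 [338. 202.]
b cover_lip [(array([330., 208.]), 0.54)]
b stay_mid [(array([333., 220.]), 0.74)]
b 0 [332. 262.]
b 0.7 [334. 213.]
b 0.9 [335. 199.]
```

>>> {"method": "apply_moves", "body": {
  "commands": [
    [[0.05, -0.8, 0.4], 0, 1],
    [[0.05, -1.5, 0.8], 0, 1],
    [[0.1, -2.2, 1.2], 0, 1],
    [[0.15, -3, 1.5], 0, 1],
    [[0.2, -3.8, 1.7], 0, 1],
    [[0.25, -4.7, 1.9], 0, 1],
    [[0.3, -5.5, 2], 0, 1],
    [[0.3, -6.3, 2.1], 0, 1],
    [[0.4, -7.8, 2], 0, 1],
    [[0.45, -9.3, 1.8], 0, 1],
    [[0.5, -10, 1.6], 0, 1],
    [[0.55, -10.7, 1.3], 0, 1],
    [[0.6, -11.4, 1], 0, 1],
    [[0.6, -12, 0.6], 0, 1],
    [[0.65, -12.9, -0.2], 0, 1],
    [[0.7, -13.5, -1], 0, 1],
    [[0.7, -14.1, -1.5], 0, 1],
    [[0.7, -14.1, -1.5], 0, 1],
    [[0.7, -14.1, -1.5], 0, 1]
  ]
}}

```text
clock: 19.15
tool_pos: [0.413, -0.3216, 0.1793]
orientation: [180.0, -0.1, -177.5]
force: [-0.1, 0.4, -1.6]
opening: 0.0179
gripper_force: 30.0
```

```bash
python3 - <<'E'
from h import *
o=ctrl.get_obs();print({k:np.round(o[k],3) for k in('clock','tool_pos','orientation','force','moment','opening')})
P={}
for n,s in(('a',snap('scene','a9.png')),('b',snap('side','b9.png'))):
  for t in('cover_lip','stay_mid','stay_grip','seat','hinge'):
    r=ctrl.spot_point(s,t)
    if r: P[n,t]=(s,r[0]['at'])
    print(n,t,[(np.round(q['at'],1),round(q['score'],2)) for q in r[:1]])
  print('pred rod mid',np.round(proj(s,o['tool_pos']+[.099,.005,.0094]),1),'seat',np.round(proj(s,[.508,-.317,.141]),1))
for t in('cover_lip','stay_mid','stay_grip','seat','hinge'):
  if ('a',t) in P and ('b',t) in P: print(t,np.round(tri([P['a',t],P['b',t]]),3))
A=cv2.imread('pics/a9.png')[195:315,300:420];B=cv2.imread('pics/b9.png')[150:270,280:400]
cv2.imwrite('pics/m9.png',np.hstack([cv2.resize(A,(400,400),interpolation=2),cv2.resize(B,(400,400),interpolation=2)]))
E
```

```text
{'clock': np.float64(19.15), 'tool_pos': array([ 0.413, -0.322,  0.179]), 'orientation': array([ 1.79965e+02, -8.90000e-02, -1.77472e+02]), 'force': array([-0.134,  0.364, -1.648]), 'moment': array([0.288, 0.219, 0.066]), 'opening': np.float64(0.018)}
a cover_lip [(array([366.7, 215.6]), 0.63)]
a stay_mid []
a stay_grip [(array([339.3, 259.5]), 0.63)]
a seat [(array([360.9, 257.4]), 0.73)]
a hinge [(array([364.4, 268.4]), 0.92)]
pred rod mid [364.6 245.6] seat [363.3 258.4]
b cover_lip [(array([343., 164.]), 0.56)]
b stay_mid [(array([337.9, 197. ]), 0.86)]
b stay_grip [(array([373. , 199.7]), 0.65)]
b seat [(array([341.7, 216. ]), 0.74)]
b hinge [(array([342.5, 223.9]), 0.64)]
pred rod mid [341.1 198.5] seat [342.5 212. ]
cover_lip [ 0.509 -0.324  0.303]
stay_grip [ 0.418 -0.328  0.188]
seat [ 0.508 -0.304  0.134]
hinge [ 0.51  -0.318  0.098]
```

View pics/m9.png

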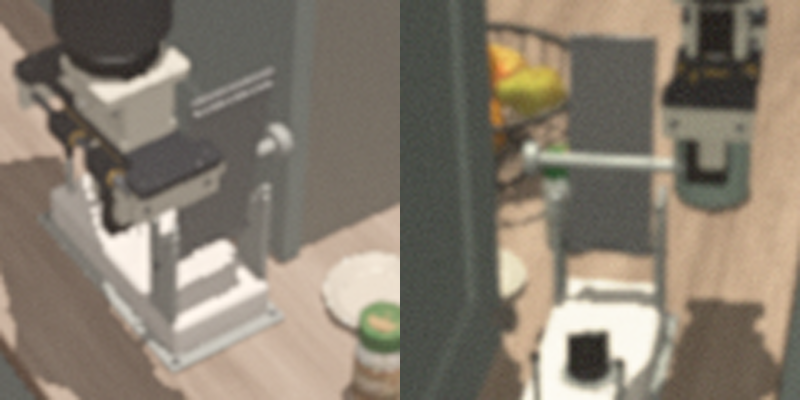

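The cover is up and resting behind the rod. The side panel shows the rod at (600,160), above both ears (tops near (557,190) and (658,187)), with the collar at (530,157) outside the far ear. That uses up my picture viewing, so from here I work by numbers only.

```bash
python3 - <<'E'
from h import *
a=snap('scene');b=snap('side')
tp=ctrl.get_obs()['tool_pos'];mid=tp+[.099,.005,.0094]
col=(384.3,236.4);colb=(319,197.1)
print('collar scene',onz(a,col,.1887),'side',onz(b,colb,.1887),'tri',tri([(a,col),(b,colb)]),'pred',mid+[.066,.0033,0])
print('rod pt',onz(a,(378.6,240),.1887))
for z in(.155,.159): print('ears mid',onz(a,(362.6,255.75),z))
# averaged network on rod / seat
R={}
for i in range(3):
  S={'a':snap('scene'),'b':snap('side')}
  for n,s in S.items():
    for t in('seat','hinge','stay_mid','stay_grip'):
      for q in ctrl.spot_point(s,t)[:1]:
        if q['score']>.4: R.setdefault((n,t),[]).append(q['at'])
for t in('seat','hinge','stay_mid','stay_grip'):
  o=[(S[n],np.mean(R[n,t],0)) for n in'ab' if (n,t) in R]
  z={'seat':.141,'hinge':.1,'stay_mid':mid[2],'stay_grip':mid[2]+.01}[t]
  print(t,[np.round(onz(s,p,z),3) for s,p in o],np.round(tri(o),3) if len(o)>1 else '')
print(mid, ctrl.get_obs()['clock'])
E
```

```text
collar scene [ 0.58222752 -0.31334082  0.1887    ] side [ 0.58059366 -0.31442987  0.1887    ] tri [ 0.58106482 -0.31410304  0.18925008] pred [ 0.57864573 -0.31318764  0.18957829]
rod pt [ 0.55938985 -0.31767261  0.1887    ]
ears mid [ 0.50415175 -0.31901605  0.155     ]
ears mid [ 0.50178844 -0.32259753  0.159     ]
seat [array([ 0.487, -0.297,  0.141]), array([ 0.511, -0.3  ,  0.141])] [ 0.5   -0.293  0.14 ]
hinge [array([ 0.51 , -0.318,  0.1  ]), array([ 0.505, -0.303,  0.1  ])] [ 0.509 -0.314  0.095]
stay_mid [array([ 0.498, -0.209,  0.19 ])] 
stay_grip [array([ 0.415, -0.325,  0.2  ]), array([ 0.454, -0.26 ,  0.2  ])] [ 0.446 -0.295  0.172]
[ 0.51264573 -0.31648764  0.18957829] 21.35
```

>>> {"method": "apply_moves", "body": {
  "commands": [
    [[0, -0.3, -0.4], 0, 1],
    [[0, -0.3, -0.8], 0, 1],
    [[0, -0.3, -1.2], 0, 1],
    [[0, -0.3, -1.6], 0, 1],
    [[0, -0.3, -2], 0, 1],
    [[0, -0.3, -2.3], 0, 1],
    [[0, -0.3, -2.3], 0, 1]
  ]
}}

```text
clock: 21.93
tool_pos: [0.413, -0.3242, 0.1561]
orientation: [180.0, -0.1, -177.4]
force: [0.2, 0.6, -1.3]
opening: 0.0177
gripper_force: 30.0
```

>>> {"method": "apply_moves", "body": {
  "commands": [
    [[0, 0, -0.2], 0, 1],
    [[0, 0, -0.4], 0, 1],
    [[0, 0, -0.6], 0, 1],
    [[0, 0, -0.6], 0, 1]
  ]
}}

```text
clock: 22.27
tool_pos: [0.4134, -0.3244, 0.1507]
orientation: [180.0, -0.0, -177.4]
force: [0.1, 0.5, -1.6]
opening: 0.0178
gripper_force: 30.0
```

>>> {"method": "apply_moves", "body": {
  "commands": [
    [[0, 0, -0.2], 0, 1],
    [[0, 0, -0.4], 0, 1],
    [[0, 0, -0.6], 0, 1],
    [[0, 0, -0.6], 0, 1]
  ]
}}

```text
clock: 22.6
tool_pos: [0.4136, -0.3242, 0.1453]
orientation: [180.0, 0.0, -177.4]
force: [-1.1, 5.1, 4.8]
opening: 0.018
gripper_force: 30.0
```

>>> {"method": "apply_moves", "body": {
  "commands": [
    [[0, 0, -0.2], 0, 1],
    [[0, 0, -0.4], 0, 1],
    [[0, 0, -0.5], 0, 1],
    [[0, 0, -0.5], 0, 1]
  ]
}}

```text
clock: 22.93
tool_pos: [0.4125, -0.324, 0.1406]
orientation: [180.0, -0.1, -177.4]
force: [-6.0, 6.5, 8.8]
opening: 0.0178
gripper_force: 30.0
```

>>> {"method": "apply_moves", "body": {
  "commands": [
    [[0, 0.1, 0], 0, 1],
    [[0, 0.2, 0], 0, 1],
    [[0, 0.3, 0], 0, 1],
    [[0, 0.3, 0], 0, 1]
  ]
}}

```text
clock: 23.27
tool_pos: [0.4136, -0.3213, 0.1399]
orientation: [180.0, 0.0, -177.4]
force: [1.5, 0.7, -0.5]
opening: 0.0177
gripper_force: 30.0
```

```bash
python3 - <<'E'
from h import *
o=ctrl.get_obs();print({k:np.round(o[k],3) for k in('clock','tool_pos','orientation','force','moment')})
E
```

```text
{'clock': np.float64(23.267), 'tool_pos': array([ 0.414, -0.321,  0.14 ]), 'orientation': array([ 1.79996e+02,  4.00000e-03, -1.77431e+02]), 'force': array([ 1.483,  0.688, -0.531]), 'moment': array([0.348, 0.112, 0.024])}
```

>>> {"method": "apply_moves", "body": {
  "commands": [
    [[0, 0.1, -0.1], 0, 1],
    [[0, 0.1, -0.2], 0, 1],
    [[0, 0.1, -0.3], 0, 1],
    [[0, 0.1, -0.4], 0, 1],
    [[0, 0.1, -0.4], 0, 1]
  ]
}}

```text
clock: 23.68
tool_pos: [0.4135, -0.3203, 0.1357]
orientation: [180.0, -0.0, -177.4]
force: [0.6, 0.8, -1.4]
opening: 0.018
gripper_force: 30.0
```

```bash
python3 - <<'E'
from h import *
o=ctrl.get_obs();print({k:np.round(o[k],3) for k in('clock','tool_pos','orientation','force','moment')})
E
```

```text
{'clock': np.float64(23.683), 'tool_pos': array([ 0.413, -0.32 ,  0.136]), 'orientation': array([ 1.79982e+02, -1.60000e-02, -1.77435e+02]), 'force': array([ 0.63 ,  0.831, -1.374]), 'moment': array([ 0.532, -0.072,  0.051])}
```

>>> {"method": "apply_moves", "body": {
  "commands": [
    [[0, 0, -0.1], 0, 1],
    [[0, 0, -0.2], 0, 1],
    [[0, 0, -0.3], 0, 1],
    [[0, 0, -0.3], 0, 1]
  ]
}}

```text
clock: 24.02
tool_pos: [0.4135, -0.3204, 0.1328]
orientation: [180.0, -0.0, -177.4]
force: [-0.1, 2.2, -1.8]
opening: 0.0177
gripper_force: 30.0
```

>>> {"method": "apply_moves", "body": {
  "commands": [
    [[0, 0, -0.1], 0, 1],
    [[0, 0, -0.2], 0, 1],
    [[0, 0, -0.2], 0, 1]
  ]
}}

```text
clock: 24.27
tool_pos: [0.4135, -0.3204, 0.1309]
orientation: [180.0, -0.0, -177.4]
force: [-0.3, 1.5, -1.6]
opening: 0.018
gripper_force: 30.0
```

>>> {"method": "apply_moves", "body": {
  "commands": [
    [[0, 0, -0.1], 0, 1],
    [[0, 0, -0.2], 0, 1],
    [[0, 0, -0.2], 0, 1]
  ]
}}

```text
clock: 24.52
tool_pos: [0.4135, -0.3204, 0.1288]
orientation: [180.0, -0.0, -177.4]
force: [0.4, 1.6, -1.0]
opening: 0.0177
gripper_force: 30.0
```

>>> {"method": "apply_moves", "body": {
  "commands": [
    [[0, 0, -0.1], 0, 1],
    [[0, 0, -0.2], 0, 1],
    [[0, 0, -0.2], 0, 1]
  ]
}}

```text
clock: 24.77
tool_pos: [0.4136, -0.3205, 0.1272]
orientation: [-180.0, 0.0, -177.4]
force: [-1.2, 3.1, 1.5]
opening: 0.0177
gripper_force: 30.0
```

>>> {"method": "apply_moves", "body": {
  "commands": [
    [[0, 0, -0.1], 0, 1],
    [[0, 0, -0.1], 0, 1]
  ]
}}

```text
clock: 24.93
tool_pos: [0.4135, -0.3206, 0.1267]
orientation: [-180.0, 0.0, -177.4]
force: [-2.6, 3.8, 6.5]
opening: 0.0175
gripper_force: 30.0
```

```bash
python3 - <<'E'
from h import *
o=ctrl.get_obs();print({k:np.round(o[k],3) for k in('clock','tool_pos','orientation','force','moment')})
P={}
for i in range(2):
 for n,s in(('a',snap('scene')),('b',snap('side'))):
  for t in('cover_lip','stay_mid','stay_grip'):
    r=ctrl.spot_point(s,t)
    print(n,t,[(np.round(q['at'],1),round(q['score'],2)) for q in r[:1]])
for th in(1.7,1.85,2): print(th,[np.round(proj(s,[.510-.05*.207*np.cos(th),-.316+.207*np.cos(th),.1+.207*np.sin(th)])) for s in(snap('scene'),snap('side'))])
m=o['tool_pos']+[.099,.005,.0094]
for z in(.137,.141,.148): print('mid',z,np.round(proj(s,[m[0],m[1],z]),1), 'grip',np.round(proj(s,[m[0]-.095,m[1]-.005,z+.01]),1))
E
```

```text
{'clock': np.float64(24.933), 'tool_pos': array([ 0.413, -0.321,  0.127]), 'orientation': array([-1.79976e+02,  1.10000e-02, -1.77416e+02]), 'force': array([-2.57 ,  3.794,  6.519]), 'moment': array([1.662, 0.766, 0.251])}
a cover_lip [(array([373. , 227.9]), 0.65)]
a stay_mid []
a stay_grip [(array([337. , 270.6]), 0.53)]
b cover_lip [(array([343.7, 156.3]), 0.74)]
b stay_mid [(array([336.9, 212.5]), 0.78)]
b stay_grip [(array([372.1, 211.5]), 0.71)]
a cover_lip [(array([372.4, 224.8]), 0.87)]
a stay_mid []
a stay_grip [(array([338.6, 268.9]), 0.5)]
b cover_lip [(array([342. , 157.9]), 0.79)]
b stay_mid [(array([338.8, 213.9]), 0.79)]
b stay_grip [(array([373.4, 213. ]), 0.5)]
1.7 [array([370., 219.]), array([343., 160.])]
1.85 [array([377., 227.]), array([344., 158.])]
2 [array([383., 236.]), array([345., 157.])]
mid 0.137 [341.  213.2] grip [371.7 212.2]
mid 0.141 [341.  212.1] grip [371.8 211. ]
mid 0.148 [341.  210.2] grip [371.8 209.1]
```

Firm contact: Fz rises about 5 N over half a millimetre. The rod's image row and the cover lip at about 1.85 rad both match a seated bar, so I'll release.

>>> {"method": "apply_moves", "body": {
  "commands": [
    [[0, 0, 0.05], 0, 0.8],
    [[0, 0, 0.05], 0, 0.7],
    [[0, 0, 0.05], 0, 0.5],
    [[0, 0, 0.05], 0, 0.4],
    [[0, 0, 0.05], 0, 0.4],
    [[0, 0, 0.05], 0, 0.4],
    [[0, 0, 0.05], 0, 0.4],
    [[0, 0, 0.05], 0, 0.4],
    [[0, 0, 0.05], 0, 0.4],
    [[0, 0, 0.05], 0, 0.4]
  ]
}}

```text
clock: 26.87
tool_pos: [0.4135, -0.3205, 0.1265]
orientation: [180.0, -0.0, -177.4]
force: [1.2, -0.0, 0.3]
opening: 0.0522
gripper_force: 0.0
```

```bash
python3 - <<'E'
from h import *
o=ctrl.get_obs();print({k:np.round(o[k],3) for k in('clock','tool_pos','orientation','force','moment','opening')})
for i in range(2):
 for n,s in(('a',snap('scene','a10.png')),('b',snap('side','b10.png')),('w',snap('wrist','w10.png'))):
  for t in('cover_lip','stay_mid','stay_grip'):
    r=ctrl.spot_point(s,t)
    print(n,t,[(np.round(q['at'],1),round(q['score'],2)) for q in r[:1]])
  print('seat pred',np.round(proj(s,[.5126,-.3165,.141]),1))
g=cv2.imread('pics/w10.png').max(2).astype(int)
for r in range(225,300,8): print(r,''.join('#' if v<50 else '+' if v<90 else '.' for v in g[r,250:380]))
E
```

```text
{'clock': np.float64(26.867), 'tool_pos': array([ 0.414, -0.32 ,  0.127]), 'orientation': array([ 1.80000e+02, -2.00000e-03, -1.77431e+02]), 'force': array([ 1.238, -0.028,  0.269]), 'moment': array([-0.058,  0.033, -0.063]), 'opening': np.float64(0.052)}
a cover_lip [(array([371.2, 220.8]), 0.86)]
a stay_mid []
a stay_grip [(array([339. , 265.7]), 0.58)]
seat pred [364.5 257.7]
b cover_lip [(array([340.7, 158.2]), 0.81)]
b stay_mid [(array([336.7, 212.7]), 0.53)]
b stay_grip [(array([372.6, 210.7]), 0.52)]
seat pred [341. 212.]
w cover_lip []
w stay_mid []
w stay_grip [(array([323. , 307.2]), 0.86)]
seat pred [311.7 445.2]
a cover_lip [(array([366.9, 223.8]), 0.6)]
a stay_mid []
a stay_grip [(array([401.8, 370.2]), 0.53)]
seat pred [364.5 257.7]
b cover_lip [(array([339.6, 158.2]), 0.87)]
b stay_mid [(array([341.1, 216.4]), 0.77)]
b stay_grip [(array([372.4, 214.5]), 0.67)]
seat pred [341. 212.]
w cover_lip []
w stay_mid []
w stay_grip [(array([323.4, 306. ]), 0.86)]
seat pred [311.7 445.2]
225 .........................................................................................
[... 556 characters left out ...]
.........................
265 ....................................+...................#################################+........................................
273 .######+...............................................####################################+...........................+#######...
281 ########...............................................######################################..........................###########
289 ########.............................................##########################################........................###########
297 #########............................................###########################################+......................###########
```

Released, but the handle moved about 5 mm to the left and the cover came back slightly. The rod may be hanging on the left lip, so I'll fit the handle's pose in the wrist view.

```bash
cat >> h.py <<'E'
from scipy.optimize import minimize
def fit(s,rows=(235,300),cols=(275,370),yaw=.045):
    m=(s['img'].max(2)<55)[rows[0]:rows[1],cols[0]:cols[1]]
    tp=ctrl.get_obs()['tool_pos']
    def mask(p):
        x,y,z,r=np.array(p)/[1e3,1e3,1e3,1]
        c=[]
        for dx in(-.02,.02):
            for dy in(-.009,.009):
                for dz in(-.025,.025):
                    yy=dy*np.cos(r)-dz*np.sin(r);zz=dy*np.sin(r)+dz*np.cos(r)
                    c.append(proj(s,tp+[x+dx*np.cos(yaw)-yy*np.sin(yaw),y+dx*np.sin(yaw)+yy*np.cos(yaw),z+zz]))
        h=cv2.convexHull(np.float32(c)-np.float32([cols[0],rows[0]]))
        o=np.zeros((m.shape[0]*1,m.shape[1]*1),np.uint8);cv2.fillConvexPoly(o,np.int32(h*16),1,cv2.LINE_8,4);return o>0
    f=lambda p:(mask(p)^m).sum()+.3*abs(p[0]-4)+5*abs(p[3])
    best=min((minimize(f,[4,y,z,r],method='Nelder-Mead',options=dict(initial_simplex=np.array([[4,y,z,r],[8,y,z,r],[4,y+3,z,r],[4,y,z+5,r],[4,y,z,r+.15]]))) for y in(0,5) for z in(18,26) for r in(-.2,0,.2)),key=lambda q:q.fun)
    return np.round(best.x,2),best.fun,m.sum()
E
python3 - <<'E'
from h import *
w=snap('wrist')
print('x,y,z rel TCP mm, roll',fit(w))
g=w['img'].max(2).astype(int)
for r in range(250,345,8): print(r,''.join('#' if v<50 else '+' if v<90 else '.' for v in g[r,250:380]))
E
```

```text
x,y,z rel TCP mm, roll (array([14.72,  5.92,  9.8 , -0.  ]), np.float64(82.23413785470164), np.int64(1622))
250 ..................................................................................................................................
258 ..........................................................###########################+............................................
266 ........................................................##################################........................................
274 +######+...............................................####################################+...........................########...
282 ########..............................................+######################################..........................###########
290 ########.............................................##########################################+.......................###########
298 #########...........................................+###########################################+......................###########
306 ++++++++++++++++++++++++++++++++++++++++++++++++++++++++++++++++++++++++++++++++++++++++++++++++++###################+++++++++++++
314 ++++++++++++++++++++++++++++++++++++++++++++++++++++++++++++++++++++++++++++++++++++++++++++++++++++++++++++++++++++++++++++++++++
322 ....++...+...++...++..+++..+++.+++.++..+..+...+.....+.+..+.+..+++..++..+.+...+.+...+++...+..++++.+..++.+......+....+.......+.+..+.
330 ++++++++++++++++++++++++++++++++++++++++++++++++++++++++++++++++++++++++++++++++++++++++++++++++++++++++++++++++++++++++++++++++++
338 ..................................++++++++++++++++++++++++++++++++++++++++++++++++++++++++++++++++++...........................#++
```

```bash
python3 - <<'E'
from h import *
w=snap('wrist');tp=ctrl.get_obs()['tool_pos'];yaw=.045
rows=(245,302);cols=(275,370);m=(w['img'].max(2)<60)[rows[0]:rows[1],cols[0]:cols[1]]
def cost(x,y,zr,r):   # y,zr: rod axis rel TCP; roll about rod axis; chamfer ignored
    c=[]
    for dx in(-.02,.02):
        for dy in(-.009,.009):
            for dz in(-.015,.035):
                yy=dy*np.cos(r)-dz*np.sin(r);zz=dy*np.sin(r)+dz*np.cos(r)
                c.append(proj(w,tp+[x+dx-yy*yaw,y+dx*yaw+yy,zr+zz]))
    h=cv2.convexHull(np.float32(c)-np.float32([cols[0],rows[0]]));o=np.zeros(m.shape,np.uint8);cv2.fillConvexPoly(o,np.int32(h*16),1,cv2.LINE_8,4)
    return ((o>0)^m).sum()
L=[]
for x in(0,.004,.008):
  for y in np.arange(-.006,.0121,.001):
    for z in np.arange(-.002,.022,.002):
      for r in np.arange(-.8,.81,.1): L.append((cost(x,y,z,r),x,round(y,3),round(z,3),round(r,1)))
L.sort();print(m.sum());print(*L[:14],sep='\n')
print('roll0',[l for l in L if l[4]==0][:4])
E
```

```text
1711
(np.int64(236), 0.008, np.float64(0.005), np.float64(0.02), np.float64(-0.0))
(np.int64(252), 0.008, np.float64(0.006), np.float64(0.02), np.float64(-0.0))
(np.int64(270), 0.008, np.float64(0.005), np.float64(0.018), np.float64(-0.0))
(np.int64(279), 0.008, np.float64(0.004), np.float64(0.02), np.float64(-0.0))
(np.int64(292), 0.008, np.float64(0.006), np.float64(0.018), np.float64(-0.0))
(np.int64(304), 0.008, np.float64(0.005), np.float64(0.016), np.float64(-0.0))
(np.int64(310), 0.008, np.float64(0.004), np.float64(0.018), np.float64(-0.0))
(np.int64(319), 0.008, np.float64(0.006), np.float64(0.016), np.float64(-0.0))
(np.int64(328), 0.008, np.float64(0.005), np.float64(0.014), np.float64(-0.0))
(np.int64(332), 0.008, np.float64(0.007), np.float64(0.02), np.float64(0.1))
(np.int64(343), 0.008, np.float64(0.006), np.float64(0.02), np.float64(0.1))
(np.int64(346), 0.008, np.float64(0.004), np.float64(0.016), np.float64(-0.0))
(np.int64(350), 0.008, np.float64(0.007), np.float64(0.018), np.float64(0.1))
(np.int64(354), 0.008, np.float64(0.006), np.float64(0.014), np.float64(-0.0))
roll0 [(np.int64(236), 0.008, np.float64(0.005), np.float64(0.02), np.float64(-0.0)), (np.int64(252), 0.008, np.float64(0.006), np.float64(0.02), np.float64(-0.0)), (np.int64(270), 0.008, np.float64(0.005), np.float64(0.018), np.float64(-0.0)), (np.int64(279), 0.008, np.float64(0.004), np.float64(0.02), np.float64(-0.0))]
```

The fit shows no roll, but the handle is about 5 mm left and somewhat higher, so the rod is hanging on the left lip. I'll measure the height of the rod along its length in the side view, using the earlier pose as reference.

```bash
python3 - <<'E'
from h import *
b=snap('side','b11.png');a=snap('scene','a11.png');print(ctrl.get_obs()['clock'])
g9=cv2.imread('pics/b9.png').min(2).astype(float);g=b['img'].min(2).astype(float)
def line(g,r0,r1):
    o=[]
    for c in range(327,356,2):
        col=g[r0:r1,c-1:c+2].mean(1);k=col.argmax()+r0;o.append((c,k,round(col.max()),round(np.median(col))))
    return o
print(line(g9,188,206));print(line(g,202,228))
for c in(330,340,350):print(c,g[200:228,c].astype(int).tolist())
for yz in((-.3165,.1896),(-.3155,.141),(-.310,.147)):
    print(yz,[np.round(proj(b,[x,yz[0]+(x-.5126)*.045,yz[1]]),1).tolist() for x in(.46,.5126,.56)])
G=a['img'].min(2)
print('scene pred collar',np.round(proj(a,[.5786,-.3125,.141]),1),np.round(proj(a,[.5786,-.307,.147]),1))
for r in range(228,262): print(r,' '.join('%3d'%v for v in G[r,370:396]))
E
```

```text
28.2667
[(327, np.int64(197), 171, 107), (329, np.int64(197), 176, 98), (331, np.int64(197), 178, 87), (333, np.int64(197), 176, 86), (335, np.int64(197), 173, 86), (337, np.int64(197), 172, 86), (339, np.int64(197), 172, 86), (341, np.int64(197), 174, 86), (343, np.int64(198), 178, 86), (345, np.int64(198), 183, 86), (347, np.int64(198), 185, 86), (349, np.int64(198), 186, 86), (351, np.int64(198), 187, 86), (353, np.int64(198), 183, 87), (355, np.int64(198), 178, 105)]
[(327, np.int64(206), 154, 100), (329, np.int64(211), 164, 92), (331, np.int64(211), 178, 90), (333, np.int64(211), 180, 93), (335, np.int64(211), 180, 94), (337, np.int64(211), 178, 95), (339, np.int64(211), 178, 95), (341, np.int64(211), 180, 95), (343, np.int64(212), 186, 95), (345, np.int64(212), 189, 95), (347, np.int64(212), 189, 96), (349, np.int64(212), 185, 96), (351, np.int64(212), 179, 96), (353, np.int64(212), 187, 96), (355, np.int64(212), 179, 107)]
330 [74, 77, 81, 89, 105, 125, 127, 127, 126, 143, 171, 178, 145, 110, 92, 90, 92, 84, 82, 79, 79, 81, 72, 71, 72, 77, 89, 106]
340 [97, 95, 94, 95, 95, 95,
[... 3436 characters left out ...]
  96  98 103 108 111 113 111 108 106 103 102 103 103
256  89  86  88  87  89  99 107 105 107 116 118 107 102  96  99 105 108 114 112 112 108 106 103 104 102 104
257  91  89  88  87  92 103 106 106 106 115 117 106 100  97  97 102 108 114 113 114 109 105 101 104 103 102
258  88  90  87  89  96 104 107 107 108 117 116 107  99  97  98 104 110 112 114 110 108 105 102 102 103 104
259  88  88  91  87  96 104 107 107 110 117 119 104  99  96  99 103 110 116 112 112 107 105 102 103 103 104
260  88  89  89  91  99 108 106 108 110 115 114 104  97  99  99 107 109 116 111 113 107 104 103 106 103 102
261  89  87  88  85  95 103 107 109 114 118 114 103  99  98  97 106 109 113 114 112 110 105 102 103 100 105
```

```bash
cat > rel.py <<'E'
from h import *
# displacement of collar/rod since a9/b9 (there: mid .5126,-.3165,.1896), subpixel, then dy,dz
def run(an,bn,a,b,guess):
    A9,B9,A,B=[cv2.imread('pics/'+n).astype(np.float32) for n in('a9.png','b9.png',an,bn)]
    def ecc(I,J,box,g):
        x0,y0,x1,y1=box;t=cv2.cvtColor(I[y0:y1,x0:x1],cv2.COLOR_BGR2GRAY);J=cv2.cvtColor(J,cv2.COLOR_BGR2GRAY)
        M=np.float32([[1,0,x0+g[0]],[0,1,y0+g[1]]])
        cc,M=cv2.findTransformECC(t,J,M,cv2.MOTION_TRANSLATION,(3,100,1e-4),None,3);return np.array([M[0,2]-x0,M[1,2]-y0]),round(cc,3)
    P0=np.array([.5786,-.3132,.1896]);out=[]
    for nm,I,J,box,s in(('collarA',A9,A,(377,229,392,243),a),('collarB',B9,B,(315,190,326,204),b),('rodB',B9,B,(331,192,353,203),b)):
        g=np.array(proj(s,P0+guess))-proj(s,P0)
        try:d,cc=ecc(I,J,box,g)
        except cv2.error as e: print(nm,'fail');continue
        out.append((nm,s,d));print(nm,np.round(d,2),cc,'guess',np.round(g,2))
    def res(p):
        D=np.array([p[0],p[1],p[2]]);r=[]
        for nm,s,d in out:
            e=np.array(proj(s,P0+D))-proj(s,P0)-d
            r+= [e[1]] if nm=='rodB' else list(e)
        return r
    from scipy.optimize import least_squares
    q=least_squares(res,guess);D=q.x;print('D',np.round(D,4),'rod mid now',np.round(np.array([.5126,-.3165,.1896])+D,4),'rms',np.sqrt(np.mean(q.fun**2)))
E
python3 - <<'E'
from rel import *
a=snap('scene');b=snap('side')
run('a11.png','b11.png',a,b,np.array([0,.003,-.046]))
E
```

```text
collarA [-0.3  11.52] 0.984 guess [-1.13 11.17]
collarB [ 0.39 13.31] 0.624 guess [ 0.26 13.41]
rodB [ 0.51 13.99] 0.989 guess [ 0.26 13.41]
D [ 0.001   0.0014 -0.0475] rod mid now [ 0.5136 -0.3151  0.1421] rms 0.30629637891217704
```

```bash
python3 - <<'E'
from h import *
def cen(f,r0,r1):
    g=cv2.imread(f).min(2).astype(float);o=[]
    for c in range(330,356):
        v=g[r0:r1,c];w=np.clip(v-115,0,None);o.append((w*np.arange(r0,r1)).sum()/w.sum())
    return np.array(o)
c=np.arange(330,356)
a,b=cen('pics/b9.png',192,204),cen('pics/b11.png',208,217)
print(np.round(b-a,2),'slopes',np.polyfit(c,a,1)[0],np.polyfit(c,b,1)[0],'mean diff',(b-a).mean())
E
```

```text
[13.67 13.81 13.82 13.79 13.76 13.84 13.74 13.88 14.   13.96 13.99 13.97
 14.   13.94 14.01 13.97 13.97 14.06 14.19 14.16 14.16 14.28 14.38 14.45
 14.43 14.36] slopes 0.051030105741554775 0.07816134526158376 mean diff 14.02215472451728
```

The rod looks nearly level at z about 142 mm, but the cover angle (about 1.75) suggests it may still hang a few millimetres up. I'll regrasp where it lies and press it down gently, as the task's hint suggests.

>>> {"method": "apply_moves", "body": {
  "commands": [
    [[0, 0.25, 0], 0, 0.4],
    [[0, 0.5, 0], 0, 0.4],
    [[0, 0.5, 0], 0, 0.9],
    [[0, 0.5, 0], 0, 1],
    [[0, 0.5, 0], 0, 1],
    [[0, 0.5, 0], 0, 1],
    [[0, 0.5, 0], 0, 1],
    [[0, 0.5, 0], 0, 1],
    [[0, 0.5, 0], 0, 1],
    [[0, 0.5, 0], 0, 1],
    [[0, 0.5, 0], 0, 1]
  ]
}}

```text
clock: 29.28
tool_pos: [0.4136, -0.3158, 0.1266]
orientation: [-180.0, 0.0, -177.5]
force: [0.2, -3.6, -0.8]
opening: 0.0179
gripper_force: 29.9
```

```bash
python3 - <<'E'
from h import *
o=ctrl.get_obs();print({k:np.round(o[k],3) for k in('clock','tool_pos','force','moment','opening','gripper_force')})
# cover lip band in scene
a=snap('scene','a12.png')
for f in('a9.png','a11.png','a12.png'):
    g=cv2.imread('pics/'+f).min(2).astype(float)
    print(f,[(c,[int(r) for r in np.where(g[205:240,c]>112)[0]+205]) for c in(362,366,370,374)])
for h in(-.314,-.318):
  for th in(1.65,1.75,1.85,1.95): print(h,th,[np.round(proj(a,[.510+x-.05*.207*np.cos(th),h+.05*x+.207*np.cos(th),.1+.207*np.sin(th)]),1).tolist() for x in(-.04,0,.04)])
E
```

```text
{'clock': np.float64(29.283), 'tool_pos': array([ 0.414, -0.316,  0.127]), 'force': array([ 0.188, -3.636, -0.78 ]), 'moment': array([-1.385,  0.035, -0.306]), 'opening': np.float64(0.018), 'gripper_force': np.float64(29.945)}
a9.png [(362, [223, 224, 227, 228]), (366, [221, 222, 223, 225, 226]), (370, [220, 221, 223, 224]), (374, [218, 219, 222, 223])]
a11.png [(362, [230, 231]), (366, [228, 229, 230, 232, 233]), (370, [227, 228, 231]), (374, [225, 226, 228, 229, 230])]
a12.png [(362, [230, 231, 233, 234]), (366, [228, 229, 232, 233]), (370, [226, 227, 228, 230, 231]), (374, [225, 226, 228, 229])]
-0.314 1.65 [[355.4, 221.7], [367.6, 216.3], [379.5, 210.9]]
-0.314 1.75 [[359.9, 226.5], [372.1, 221.0], [384.0, 215.6]]
-0.314 1.85 [[364.3, 231.9], [376.6, 226.3], [388.5, 220.8]]
-0.314 1.95 [[368.7, 237.8], [380.9, 232.1], [392.9, 226.5]]
-0.318 1.65 [[356.2, 222.5], [368.4, 217.1], [380.3, 211.7]]
-0.318 1.75 [[360.7, 227.3], [372.9, 221.8], [384.9, 216.4]]
-0.318 1.85 [[365.2, 232.8], [377.4, 227.1], [389.4, 221.6]]
-0.318 1.95 [[369.5, 238.7], [381.8, 233.0], [393.8, 227.4]]
```

The cover's edge line in the scene view gives about 1.84 rad, which matches the seated angle. A light press will confirm it.

>>> {"method": "apply_moves", "body": {
  "commands": [
    [[0, -0.1, 0], 0, 1],
    [[0, -0.1, -0.05], 0, 1],
    [[0, -0.1, -0.1], 0, 1],
    [[0, -0.1, -0.1], 0, 1]
  ]
}}

```text
clock: 29.67
tool_pos: [0.4135, -0.3165, 0.1261]
orientation: [-180.0, 0.0, -177.4]
force: [-2.7, -0.6, 6.3]
opening: 0.0173
gripper_force: 29.9
```

```bash
python3 - <<'E'
from h import *
o=ctrl.get_obs();print({k:np.round(o[k],4) for k in('clock','tool_pos','force','moment')})
E
```

```text
{'clock': np.float64(29.6667), 'tool_pos': array([ 0.4135, -0.3165,  0.1261]), 'force': array([-2.7418, -0.6064,  6.3316]), 'moment': array([-0.0542,  0.6806, -0.236 ])}
```

It is stiff straight away, so the rod is on the notch floor. I'll release and move up clear.

>>> {"method": "apply_moves", "body": {
  "commands": [
    [[0, 0, 0.1], 0, 1],
    [[0, 0, 0.1], 0, 0.8],
    [[0, 0, 0.1], 0, 0.6],
    [[0, 0, 0.1], 0, 0.4],
    [[0, 0, 0.1], 0, 0.4],
    [[0, 0, 0.1], 0, 0.4],
    [[0, 0, 0.1], 0, 0.4],
    [[0, 0, 0.1], 0, 0.4],
    [[0, 0, 0.1], 0, 0.4],
    [[0, 0, 1], 0, 0.4],
    [[0, 0, 3], 0, 0.4],
    [[0, 0, 6], 0, 0.4],
    [[0, 0, 9], 0, 0.4],
    [[0, 0, 12], 0, 0.4],
    [[-1, 3, 14], 0, 0.4],
    [[-1, 6, 15], 0, 0.4],
    [[-1, 6, 15], 0, 0.4]
  ]
}}

```text
clock: 31.08
tool_pos: [0.4041, -0.2543, 0.2797]
orientation: [-179.9, 0.4, -177.4]
force: [0.4, -0.4, -0.1]
opening: 0.0525
gripper_force: 0.0
```

```bash
python3 - <<'E'
from rel import *
o=ctrl.get_obs();print({k:np.round(o[k],3) for k in('clock','tool_pos','force','moment','opening')})
a=snap('scene','a13.png');b=snap('side','b13.png');w=snap('wrist','w13.png')
g=cv2.imread('pics/a13.png').min(2).astype(float)
print([(c,[int(r) for r in np.where(g[205:240,c]>112)[0]+205]) for c in(362,366,370,374)])
run('a13.png','b13.png',a,b,np.array([0,.003,-.046]))
for n,s in(('a',a),('b',b),('w',w)):
  for t in('knob_grip','knob_tip','stay_grip'):
    r=ctrl.spot_point(s,t)
    print(n,t,[(np.round(q['at'],1),round(q['score'],2),np.round(onz(s,q['at'],{'knob_grip':.076,'knob_tip':.089,'stay_grip':.151}[t]),3)) for q in r[:2]])
E
```

```text
{'clock': np.float64(31.083), 'tool_pos': array([ 0.404, -0.254,  0.28 ]), 'force': array([ 0.394, -0.434, -0.09 ]), 'moment': array([-0.088, -0.027,  0.03 ]), 'opening': np.float64(0.052)}
[(362, [230, 231]), (366, [228, 229, 230, 232, 233]), (370, [227, 228, 231]), (374, [225, 226, 228, 229, 230])]
collarA [-0.31 11.53] 0.983 guess [-1.13 11.17]
collarB [ 0.39 13.3 ] 0.624 guess [ 0.26 13.41]
rodB [ 0.61 14.  ] 0.989 guess [ 0.26 13.41]
D [ 0.0009  0.0014 -0.0475] rod mid now [ 0.5135 -0.3151  0.1421] rms 0.3073652826183123
a knob_grip [(array([337.4, 252.4]), 0.47, array([ 0.493, -0.194,  0.076]))]
a knob_tip []
a stay_grip [(array([335.1, 267.7]), 0.84, array([ 0.414, -0.316,  0.151]))]
b knob_grip [(array([333.2, 255.1]), 0.52, array([ 0.511, -0.175,  0.076]))]
b knob_tip [(array([331.8, 221.3]), 0.59, array([ 0.548, -0.34 ,  0.089])), (array([341.5, 251.3]), 0.57, array([ 0.487, -0.18 ,  0.089]))]
b stay_grip [(array([371.3, 211.4]), 0.69, array([ 0.419, -0.318,  0.151]))]
w knob_grip [(array([368.6, 293.8]), 0.7, array([ 0.506, -0.186,  0.076])), (array([259.1, 302.8]), 0.37, array([ 0.524, -0.314,  0.076]))]
w knob_tip [(array([366.3, 287.6]), 0.95, array([ 0.492, -0.192,  0.089]))]
w stay_grip [(array([244.2, 236.4]), 0.66, array([ 0.421, -0.317,  0.151]))]
```

The rod and cover are unchanged after release and withdrawal, so the bar props the cover by itself. Now I'll look at the knob from close by.

>>> {"method": "apply_moves", "body": {
  "commands": [
    [[1, 3.5, 0], 0, 0.5],
    [[3.5, 6, 0], 0, 0.5],
    [[6, 6.7, -1], 0, 0.5],
    [[9, 6.7, -2], 0, 0.5],
    [[11.5, 6.7, -3], 0, 0.5],
    [[12.5, 6.7, -3], 0, 0.5],
    [[12.5, 6.7, -3], 0, 0.5]
  ]
}}

```text
clock: 32.27
tool_pos: [0.5298, -0.1894, 0.2438]
orientation: [-180.0, -0.2, -177.4]
force: [0.2, 0.0, 0.2]
opening: 0.0438
gripper_force: 0.0
```

```bash
python3 - <<'E'
from h import *
o=ctrl.get_obs();print({k:np.round(o[k],3) for k in('clock','tool_pos','joint_pos','force','moment','opening')})
w=snap('wrist','w14.png')
for i in range(2):
  for t in('knob_grip','knob_tip'):
    r=ctrl.spot_point(w,t)
    print(t,[(np.round(q['at'],1),round(q['score'],2),np.round(onz(w,q['at'],{'knob_grip':.076,'knob_tip':.089}[t]),4)) for q in r[:2]])
g=w['img'].max(2).astype(int);u=proj(w,[.504,-.187,.089]);print(u)
c0,r0=int(u[0])-45,int(u[1])-40
for r in range(r0,r0+72,2): print(r,''.join('#' if v<45 else '+' if v<85 else '-' if v<140 else '.' for v in g[r,c0:c0+100]))
print(c0)
E
```

```text
{'clock': np.float64(32.267), 'tool_pos': array([ 0.53 , -0.189,  0.244]), 'joint_pos': array([ 2.6700e-01,  8.7990e+00, -1.0278e+01,  9.0000e-03, -7.1099e+01,
       -8.7684e+01]), 'force': array([0.196, 0.026, 0.211]), 'moment': array([-0.012, -0.005,  0.038]), 'opening': np.float64(0.044)}
knob_grip [(array([317. , 187.9]), 0.86, array([ 0.5055, -0.1866,  0.076 ])), (array([179.1, 188.6]), 0.73, array([ 0.5124, -0.3216,  0.076 ]))]
knob_tip [(array([309.2, 174.1]), 0.92, array([ 0.4912, -0.1947,  0.089 ]))]
knob_grip [(array([317. , 187.9]), 0.86, array([ 0.5055, -0.1866,  0.076 ])), (array([179.1, 188.6]), 0.73, array([ 0.5124, -0.3216,  0.076 ]))]
knob_tip [(array([309.2, 174.1]), 0.92, array([ 0.4912, -0.1947,  0.089 ]))]
[np.float64(316.82126411465856), np.float64(188.2205945305712)]
148 .............................................................................................-----+#
150 .....................................-.........-..........-..................................+----##
152 ...............................................-.........+..........................
[... 2785 characters left out ...]
..-..........-##########+.........................................
208 ................................................-#####+-............................................
210 ....................................................................................................
212 ....................................................................................................
214 ....................................................................................................
216 ..........................................................................................----......
218 .........................................................................................------.....
271
```

```bash
python3 - <<'E'
import cv2,numpy as np
g=cv2.imread('pics/w14.png').max(2).astype(int)[160:214,294:342]
ch='0123456789abcdefghijklmnopqrstuvwxyz'
for i,r in enumerate(g): print(160+i,''.join(ch[min(v//5,35)] if v<175 else '.' for v in r))
E
```

```text
160 ..............uqttttuuuuuuuvuvutsv..............
161 ............urttuutuuuvuuuuvvvvuutsty...........
162 ..........tqtuuuuutuvvvvvuvvvwvuuuutt...........
163 y.......r.tuuvuuuuuuvvvvvvwwvwvuuuuvtsw.........
164 e......vstuuuvuuvuuuvtlhoqwxwxwvuuvvttss........
165 r.....ysuuuuuvuutked78b33349epqvvvvvututu......g
166 ......ruuuuuvwrb15cimxt667765436kvvvuuuutt.....w
167 ......tuuuvuusc5cnwvx..g677777756eqwvuuuutsy....
168 ....sttuuvvrb4bnxvtsx..l67787877657lvuvuutsu....
169 ...xstuuuuqghmvyyc122593788887777755epvvuttty...
170 ..vstuuvtigvwshj1346654468777777777647lwuuttu...
171 .yrtuuvvqdt.yj249a86776568888878877774gwvuutsry.
172 .qsuuuvsbj..834dsxp57765577787777777769mvuuutru.
173 .utuuvuk2crt355cv..667665687777777777768lvtttsu.
174 ystuuvs756544654l..k57665577777777777775fwuutsu.
175 qttuuuk477665664bt.m477655677777777777769muuttsy
176 qttuvr2677775565bu..6676656777777777777757kvutsw
177 sttvsd47777765654l..n477665777777777777774fwuttt
178 tttvs867777775565at..667665687777777777775gwutts
179 tttvs3777777765553l..k57765577777777777775cqutts
180 ttutl4777777775665bt.m46765567777777
[... 1061 characters left out ...]
xvutru.....
201 .....wttuuuwud7556666655667767676658nwutsv......
202 .......ttttuwvnd65555665667666776659mwutt.......
203 .......ytttuuuvtida98554566776777653gwtu........
204 .........uttuttuwwvqofea656766677653gvt.........
205 ...........wttstuuuvwxxwf46666676653k...........
206 ............wrsstttuuvvuh3567666543fy...........
207 ..............uttssttuuvt34565544ajx............
208 .................wvxuuuvui523489jy..............
209 ..........................oefjsx................
210 ................................................
211 ................................................
212 ................................................
213 ................................................
```

```bash
python3 - <<'E'
from h import *
w=snap('wrist')
for p,q in(((310.5,172),(315,184)),((307.5,176),(315.5,199)),((317.5,172),(327.5,198))):
    P,Q=onz(w,p,.089),onz(w,q,.089);d=Q-P;print(np.round(P,4),np.round(Q,4),'angle',np.arctan2(d[1],d[0]))
P,Q=onz(w,(307.5,176),.089),onz(w,(317.5,172),.089);print('edge sep',Q-P)
# blade end centres: near end (white) and far end
print(onz(w,(309.5,169.5),.089), onz(w,(321.5,208),.07),ctrl.get_obs()['orientation'])
# blade axis: mid between left/right edges at row 190
print('centre line row190',onz(w,(294+24.2,190),.089),'row188',onz(w,(294+23.4,188),.089))
E
```

```text
[ 0.4881 -0.1939  0.089 ] [ 0.4991 -0.1891  0.089 ] angle 0.40551311098599035
[ 0.4919 -0.1965  0.089 ] [ 0.5134 -0.188   0.089 ] angle 0.37830367655259267
[ 0.4878 -0.1873  0.089 ] [ 0.5119 -0.1766  0.089 ] angle 0.4185671596583243
edge sep [-0.00414408  0.00921837  0.        ]
[ 0.48577924 -0.19492041  0.089     ] [ 0.52563324 -0.18121877  0.07      ] [-1.79994099e+02  7.42456907e-02 -1.77453711e+02]
centre line row190 [ 0.50463829 -0.18584475  0.089     ] row188 [ 0.50277066 -0.18669626  0.089     ]
```

The blade lies at about +0.40 rad with its centre near (0.504, -0.187). I'll align above it and go down.

>>> {"method": "apply_moves", "body": {
  "commands": [
    [[-1, 0.1, 0], 0.1, 0.6],
    [[-2, 0.2, -2], 0.2, 0.6],
    [[-2.6, 0.25, -5], 0.3, 0.6],
    [[-2.6, 0.25, -8], 0.355, 0.6],
    [[-2.6, 0.25, -11], 0.355, 0.6],
    [[-2.6, 0.25, -13.5], 0.355, 0.6],
    [[-2.6, 0.25, -15.5], 0.355, 0.6],
    [[-2.6, 0.25, -17], 0.355, 0.6],
    [[-2.6, 0.25, -17.5], 0.355, 0.6],
    [[-2.6, 0.25, -17.5], 0.355, 0.6]
  ]
}}

```text
clock: 33.4
tool_pos: [0.5016, -0.187, 0.07]
orientation: [180.0, -0.1, -157.1]
force: [0.5, -0.5, 0.1]
opening: 0.0351
gripper_force: 0.0
```

>>> {"method": "apply_moves", "body": {
  "commands": [
    [[0, 0, -0.4], 0, 0.6],
    [[0, 0, -0.8], 0, 0.6],
    [[0, 0, -1.2], 0, 0.6],
    [[0, 0, -1.2], 0, 0.6]
  ]
}}

```text
clock: 33.73
tool_pos: [0.5024, -0.1869, 0.0584]
orientation: [180.0, 0.0, -157.1]
force: [0.7, -0.7, -0.6]
opening: 0.0349
gripper_force: 0.0
```

>>> {"method": "apply_moves", "body": {
  "commands": [
    [[0, 0, -0.4], 0, 0.6],
    [[0, 0, -0.8], 0, 0.6],
    [[0, 0, -1.1], 0, 0.6],
    [[0, 0, -1.1], 0, 0.6]
  ]
}}

```text
clock: 34.07
tool_pos: [0.502, -0.1869, 0.0468]
orientation: [180.0, -0.1, -157.1]
force: [-0.5, -0.3, -0.2]
opening: 0.0349
gripper_force: 0.0
```

>>> {"method": "apply_moves", "body": {
  "commands": [
    [[0.2, 0, -0.2], 0, 0.6],
    [[0.2, 0, -0.4], 0, 0.6],
    [[0.2, 0, -0.4], 0, 1],
    [[0.2, 0, -0.4], 0, 1],
    [[0.2, 0, -0.4], 0, 1],
    [[0.2, 0, -0.4], 0, 1],
    [[0.2, 0, -0.4], 0, 1],
    [[0.2, 0, -0.4], 0, 1],
    [[0.2, 0, -0.4], 0, 1],
    [[0.2, 0, -0.4], 0, 1]
  ]
}}

```text
clock: 34.9
tool_pos: [0.5045, -0.1869, 0.0437]
orientation: [-180.0, 0.0, -157.1]
force: [-0.4, -0.0, 0.8]
opening: 0.0116
gripper_force: 29.8
```

```bash
cat > o.py <<'E'
from h import *
o=ctrl.get_obs();print({k:np.round(o[k],3).tolist() for k in('clock','tool_pos','orientation','force','moment','opening','gripper_force')})
E
python3 o.py
```

```text
{'clock': 34.9, 'tool_pos': [0.505, -0.187, 0.044], 'orientation': [-180.0, 0.006, -157.09], 'force': [-0.422, -0.031, 0.793], 'moment': [0.393, 0.085, 0.027], 'opening': 0.012, 'gripper_force': 29.774}
```

Gripped on the blade (11.7 mm). I'll turn clockwise in stages and watch the moment.

>>> {"method": "apply_moves", "body": {
  "commands": [
    [[0, 0, 0], -0.04, 1],
    [[0, 0, 0], -0.08, 1],
    [[0, 0, 0], -0.12, 1],
    [[0, 0, 0], -0.16, 1],
    [[0, 0, 0], -0.2, 1],
    [[0, 0, 0], -0.2, 1]
  ]
}}

```text
clock: 35.4
tool_pos: [0.5045, -0.1867, 0.0436]
orientation: [180.0, 0.0, -168.7]
force: [-0.9, 2.6, 1.8]
opening: 0.0117
gripper_force: 29.8
```

```bash
python3 o.py
```

```text
{'clock': 35.4, 'tool_pos': [0.504, -0.187, 0.044], 'orientation': [179.986, 0.004, -168.652], 'force': [-0.87, 2.571, 1.843], 'moment': [1.046, 0.203, 0.08], 'opening': 0.012, 'gripper_force': 29.764}
```

>>> {"method": "apply_moves", "body": {
  "commands": [
    [[0, 0, 0], -0.04, 1],
    [[0, 0, 0], -0.08, 1],
    [[0, 0, 0], -0.12, 1],
    [[0, 0, 0], -0.16, 1],
    [[0, 0, 0], -0.2, 1],
    [[0, 0, 0], -0.24, 1],
    [[0, 0, 0], -0.28, 1],
    [[0, 0, 0], -0.28, 1]
  ]
}}

```text
clock: 36.07
tool_pos: [0.5045, -0.1864, 0.0436]
orientation: [180.0, 0.0, 175.3]
force: [-1.4, 5.1, 2.6]
opening: 0.0119
gripper_force: 29.8
```

```bash
python3 o.py
```

```text
{'clock': 36.067, 'tool_pos': [0.505, -0.186, 0.044], 'orientation': [179.964, 0.003, 175.349], 'force': [-1.363, 5.09, 2.557], 'moment': [1.938, 0.348, 0.055], 'opening': 0.012, 'gripper_force': 29.77}
```

>>> {"method": "apply_moves", "body": {
  "commands": [
    [[0, 0.05, 0], -0.03, 1],
    [[0, 0.05, 0], -0.06, 1],
    [[0, 0.05, 0], -0.06, 1]
  ]
}}

```text
clock: 36.32
tool_pos: [0.5045, -0.1863, 0.0436]
orientation: [180.0, -0.0, 172.0]
force: [-0.6, 2.7, 2.4]
opening: 0.0119
gripper_force: 29.8
```

```bash
python3 o.py
```

```text
{'clock': 36.317, 'tool_pos': [0.504, -0.186, 0.044], 'orientation': [179.989, -0.002, 171.977], 'force': [-0.56, 2.655, 2.354], 'moment': [1.327, 0.339, 0.077], 'opening': 0.012, 'gripper_force': 29.765}
```

>>> {"method": "apply_moves", "body": {
  "commands": [
    [[0, 0, 0], -0.03, 1],
    [[0, 0, 0], -0.05, 1],
    [[0, 0, 0], -0.05, 1]
  ]
}}

```text
clock: 36.57
tool_pos: [0.5045, -0.1863, 0.0436]
orientation: [180.0, 0.0, 169.1]
force: [-1.5, 5.3, 2.2]
opening: 0.0119
gripper_force: 29.8
```

```bash
python3 o.py
```

```text
{'clock': 36.567, 'tool_pos': [0.505, -0.186, 0.044], 'orientation': [179.986, 0.003, 169.119], 'force': [-1.457, 5.327, 2.242], 'moment': [1.72, 0.367, 0.068], 'opening': 0.012, 'gripper_force': 29.768}
```

>>> {"method": "apply_moves", "body": {
  "commands": [
    [[0, 0.04, 0], -0.03, 1],
    [[0, 0.04, 0], -0.06, 1],
    [[0, 0.04, 0], -0.06, 1]
  ]
}}

```text
clock: 36.82
tool_pos: [0.5045, -0.1861, 0.0436]
orientation: [-180.0, 0.0, 165.7]
force: [-0.6, 3.3, 2.6]
opening: 0.0119
gripper_force: 29.8
```

```bash
python3 o.py
```

```text
{'clock': 36.817, 'tool_pos': [0.505, -0.186, 0.044], 'orientation': [-179.999, 0.003, 165.673], 'force': [-0.648, 3.271, 2.617], 'moment': [1.254, 0.299, 0.065], 'opening': 0.012, 'gripper_force': 29.765}
```

>>> {"method": "apply_moves", "body": {
  "commands": [
    [[0, 0.02, 0], -0.03, 1],
    [[0, 0.02, 0], -0.06, 1],
    [[0, 0.02, 0], -0.06, 1]
  ]
}}

```text
clock: 37.07
tool_pos: [0.5045, -0.1859, 0.0436]
orientation: [-180.0, 0.0, 162.3]
force: [-0.9, 1.9, 2.3]
opening: 0.0117
gripper_force: 29.8
```

```bash
python3 o.py
```

```text
{'clock': 37.067, 'tool_pos': [0.505, -0.186, 0.044], 'orientation': [-179.996, 0.004, 162.263], 'force': [-0.938, 1.922, 2.344], 'moment': [1.014, 0.336, 0.097], 'opening': 0.012, 'gripper_force': 29.764}
```

>>> {"method": "apply_moves", "body": {
  "commands": [
    [[0, 0.01, 0], -0.02, 1],
    [[0, 0.01, 0], -0.04, 1],
    [[0, 0.01, 0], -0.04, 1]
  ]
}}

```text
clock: 37.32
tool_pos: [0.5046, -0.1858, 0.0436]
orientation: [-180.0, 0.0, 159.9]
force: [0.2, 1.6, 3.4]
opening: 0.0118
gripper_force: 29.8
```

```bash
python3 o.py
```

```text
{'clock': 37.317, 'tool_pos': [0.505, -0.186, 0.044], 'orientation': [-179.997, 0.009, 159.887], 'force': [0.203, 1.596, 3.396], 'moment': [0.852, 0.265, 0.125], 'opening': 0.012, 'gripper_force': 29.763}
```

>>> {"method": "apply_moves", "body": {
  "commands": [
    [[0, 0.01, 0], -0.02, 1],
    [[0, 0.01, 0], -0.04, 1],
    [[0, 0.01, 0], -0.04, 1]
  ]
}}

```text
clock: 37.57
tool_pos: [0.5046, -0.1857, 0.0436]
orientation: [-180.0, 0.0, 157.6]
force: [-0.4, 1.3, 3.1]
opening: 0.0118
gripper_force: 29.8
```

```bash
python3 o.py
```

```text
{'clock': 37.567, 'tool_pos': [0.505, -0.186, 0.044], 'orientation': [-179.996, 0.006, 157.552], 'force': [-0.407, 1.301, 3.053], 'moment': [0.613, 0.283, 0.056], 'opening': 0.012, 'gripper_force': 29.763}
```

>>> {"method": "apply_moves", "body": {
  "commands": [
    [[0, 0.01, 0], -0.02, 1],
    [[0, 0.01, 0], -0.04, 1],
    [[0, 0.01, 0], -0.04, 1]
  ]
}}

```text
clock: 37.82
tool_pos: [0.5046, -0.1856, 0.0436]
orientation: [-180.0, 0.0, 155.3]
force: [-0.4, 0.8, 3.8]
opening: 0.0117
gripper_force: 29.8
```

```bash
python3 o.py
```

```text
{'clock': 37.817, 'tool_pos': [0.505, -0.186, 0.044], 'orientation': [-179.998, 0.009, 155.251], 'force': [-0.382, 0.795, 3.8], 'moment': [0.364, 0.217, 0.057], 'opening': 0.012, 'gripper_force': 29.762}
```

>>> {"method": "apply_moves", "body": {
  "commands": [
    [[0, 0.01, 0], -0.02, 1],
    [[0, 0.01, 0], -0.04, 1],
    [[0, 0.01, 0], -0.04, 1]
  ]
}}

```text
clock: 38.07
tool_pos: [0.5046, -0.1855, 0.0436]
orientation: [-180.0, 0.0, 153.0]
force: [-0.5, -0.3, 3.3]
opening: 0.0118
gripper_force: 29.8
```

```bash
python3 o.py
```

```text
{'clock': 38.067, 'tool_pos': [0.505, -0.186, 0.044], 'orientation': [-179.999, 0.011, 152.955], 'force': [-0.489, -0.304, 3.315], 'moment': [0.132, 0.137, 0.048], 'opening': 0.012, 'gripper_force': 29.762}
```

>>> {"method": "apply_moves", "body": {
  "commands": [
    [[0, 0, 0], -0.02, 1],
    [[0, 0, 0], -0.04, 1],
    [[0, 0, 0], -0.04, 1]
  ]
}}

```text
clock: 38.32
tool_pos: [0.5046, -0.1855, 0.0436]
orientation: [180.0, 0.0, 150.7]
force: [-0.5, 0.7, 3.3]
opening: 0.012
gripper_force: 29.8
```

```bash
python3 o.py
```

```text
{'clock': 38.317, 'tool_pos': [0.505, -0.186, 0.044], 'orientation': [179.997, 0.013, 150.664], 'force': [-0.478, 0.723, 3.323], 'moment': [0.153, 0.096, 0.054], 'opening': 0.012, 'gripper_force': 29.762}
```

>>> {"method": "apply_moves", "body": {
  "commands": [
    [[0, 0, 0], -0.02, 1],
    [[0, 0, 0], -0.04, 1],
    [[0, 0, 0], -0.04, 1]
  ]
}}

```text
clock: 38.57
tool_pos: [0.5046, -0.1854, 0.0436]
orientation: [180.0, 0.0, 148.4]
force: [-0.3, 0.2, 3.3]
opening: 0.0117
gripper_force: 29.8
```

```bash
python3 o.py
```

```text
{'clock': 38.567, 'tool_pos': [0.505, -0.185, 0.044], 'orientation': [179.995, 0.011, 148.377], 'force': [-0.314, 0.237, 3.283], 'moment': [0.269, 0.03, 0.112], 'opening': 0.012, 'gripper_force': 29.752}
```

>>> {"method": "apply_moves", "body": {
  "commands": [
    [[0, 0, 0], -0.02, 1],
    [[0, 0, 0], -0.04, 1],
    [[0, 0, 0], -0.04, 1]
  ]
}}

```text
clock: 38.82
tool_pos: [0.5046, -0.1854, 0.0436]
orientation: [180.0, 0.0, 146.1]
force: [-0.1, 1.3, 2.3]
opening: 0.0121
gripper_force: 29.7
```

```bash
python3 o.py
```

```text
{'clock': 38.817, 'tool_pos': [0.505, -0.185, 0.044], 'orientation': [179.991, 0.011, 146.086], 'force': [-0.15, 1.302, 2.294], 'moment': [0.359, -0.125, 0.128], 'opening': 0.012, 'gripper_force': 29.748}
```

>>> {"method": "apply_moves", "body": {
  "commands": [
    [[0, 0, 0], -0.02, 1],
    [[0, 0, 0], -0.04, 1],
    [[0, 0, 0], -0.04, 1]
  ]
}}

```text
clock: 39.07
tool_pos: [0.5047, -0.1854, 0.0436]
orientation: [180.0, 0.0, 143.8]
force: [0.4, 1.7, 2.9]
opening: 0.0121
gripper_force: 29.8
```

```bash
python3 o.py
```

```text
{'clock': 39.067, 'tool_pos': [0.505, -0.185, 0.044], 'orientation': [179.989, 0.011, 143.791], 'force': [0.402, 1.708, 2.905], 'moment': [0.55, -0.187, 0.197], 'opening': 0.012, 'gripper_force': 29.756}
```

The moment is now rising at about the sleeve's 1.5 N m/rad, so the stop is reached. I'll go on a little to the middle of the snug range.

>>> {"method": "apply_moves", "body": {
  "commands": [
    [[0, 0, 0], -0.02, 1],
    [[0, 0, 0], -0.04, 1],
    [[0, 0, 0], -0.04, 1]
  ]
}}

```text
clock: 39.32
tool_pos: [0.5047, -0.1854, 0.0436]
orientation: [180.0, 0.0, 141.5]
force: [1.3, 2.0, 2.9]
opening: 0.0121
gripper_force: 29.8
```

```bash
python3 o.py
```

```text
{'clock': 39.317, 'tool_pos': [0.505, -0.185, 0.044], 'orientation': [179.989, 0.011, 141.5], 'force': [1.328, 2.047, 2.904], 'moment': [0.653, -0.326, 0.291], 'opening': 0.012, 'gripper_force': 29.783}
```

>>> {"method": "apply_moves", "body": {
  "commands": [
    [[0, 0, 0], -0.02, 1],
    [[0, 0, 0], -0.035, 1],
    [[0, 0, 0], -0.035, 1],
    [[0, 0, 0], -0.035, 1]
  ]
}}

```text
clock: 39.65
tool_pos: [0.5047, -0.1854, 0.0436]
orientation: [180.0, 0.0, 139.6]
force: [1.0, 2.5, 3.4]
opening: 0.0118
gripper_force: 29.8
```

```bash
python3 o.py
```

```text
{'clock': 39.65, 'tool_pos': [0.505, -0.185, 0.044], 'orientation': [179.99, 0.009, 139.6], 'force': [0.954, 2.491, 3.414], 'moment': [0.781, -0.447, 0.354], 'opening': 0.012, 'gripper_force': 29.825}
```

About 0.35 N m, inside the snug range. I'll hold it for a second, then let go and rise.

>>> {"method": "apply_moves", "body": {
  "commands": [
    [[0, 0, 0], 0, 1],
    [[0, 0, 0], 0, 1],
    [[0, 0, 0], 0, 1],
    [[0, 0, 0], 0, 1],
    [[0, 0, 0], 0, 1],
    [[0, 0, 0], 0, 1],
    [[0, 0, 0], 0, 1],
    [[0, 0, 0], 0, 1],
    [[0, 0, 0], 0, 1],
    [[0, 0, 0], 0, 1],
    [[0, 0, 0], 0, 1],
    [[0, 0, 0], 0, 1]
  ]
}}

```text
clock: 40.65
tool_pos: [0.5046, -0.1855, 0.0436]
orientation: [180.0, 0.0, 139.6]
force: [1.8, 2.9, 3.7]
opening: 0.0121
gripper_force: 29.8
```

```bash
python3 o.py
```

```text
{'clock': 40.65, 'tool_pos': [0.505, -0.185, 0.044], 'orientation': [179.994, 0.009, 139.598], 'force': [1.844, 2.894, 3.731], 'moment': [1.069, -0.838, 0.355], 'opening': 0.012, 'gripper_force': 29.831}
```

>>> {"method": "apply_moves", "body": {
  "commands": [
    [[0, 0, 0], 0, 0.9],
    [[0, 0, 0], 0, 0.7],
    [[0, 0, 0], 0, 0.6],
    [[0, 0, 0], 0, 0.6],
    [[0, 0, 0], 0, 0.6],
    [[0, 0, 0], 0, 0.6],
    [[0, 0, 0], 0, 0.6],
    [[0, 0, 1], 0, 0.6],
    [[0, 0, 3], 0, 0.6],
    [[0, 0, 6], 0, 0.6],
    [[0, 0, 10], 0, 0.6],
    [[0, 0, 14], 0, 0.6],
    [[0, 0, 18], 0, 0.6],
    [[-2, 3, 20], 0, 0.6],
    [[-4, 6, 20], 0, 0.6],
    [[-6, 9, 20], 0, 0.6],
    [[-7, 12, 20], 0, 0.6],
    [[-7, 15, 20], 0, 0.6],
    [[-7, 15, 20], 0, 0.6]
  ]
}}

```text
clock: 42.23
tool_pos: [0.434, -0.0323, 0.2451]
orientation: [179.8, 0.1, 139.8]
force: [0.2, 0.1, -0.9]
opening: 0.035
gripper_force: 0.0
```

```bash
python3 - <<'E'
from rel import *
exec(open('o.py').read())
a=snap('scene','a15.png');b=snap('side','b15.png')
g=cv2.imread('pics/a15.png').min(2).astype(float)
print([(c,[int(r) for r in np.where(g[205:240,c]>112)[0]+205]) for c in(362,366,370,374)])
run('a15.png','b15.png',a,b,np.array([0,.003,-.046]))
for n,s in(('a',a),('b',b)):
  for t in('mug','spice_jar','tin','knob_tip','knob_grip'):
    print(n,t,[(np.round(q['at'],1),round(q['score'],2)) for q in ctrl.spot_point(s,t)[:1]])
E
```

```text
{'clock': 42.233, 'tool_pos': [0.434, -0.032, 0.245], 'orientation': [179.827, 0.062, 139.765], 'force': [0.168, 0.07, -0.914], 'moment': [-0.078, -0.064, 0.075], 'opening': 0.035, 'gripper_force': 0.0}
[(362, [230, 231]), (366, [228, 229, 230, 232, 233]), (370, [227, 228, 231]), (374, [225, 226, 228, 229, 230])]
collarA [-0.31 11.51] 0.983 guess [-1.13 11.17]
collarB fail
rodB fail
D [ 0.0016  0.0011 -0.0467] rod mid now [ 0.5142 -0.3154  0.1429] rms 1.7406434323497976e-08
a mug [(array([403.6, 366.1]), 0.94)]
a spice_jar [(array([411.9, 309.1]), 0.63)]
a tin [(array([272.3, 193.7]), 0.78)]
a knob_tip [(array([333.3, 247.7]), 0.44)]
a knob_grip [(array([336.5, 252. ]), 0.51)]
b mug [(array([372.7, 202.6]), 0.6)]
b spice_jar []
b tin [(array([301.6, 392. ]), 0.86)]
b knob_tip [(array([340.2, 250. ]), 0.77)]
b knob_grip [(array([335. , 253.6]), 0.67)]
```

The bar and cover are unchanged, the bystanders are where they were and the arm is clear, so I'm handing in.

```bash
python3 -c "
from plant import ctrl
print(ctrl.close_job())"
```

```text
the job is handed in; nothing more can be done
None
```

The job is handed in at about 43 s: by the images the bar is down in both notches holding the cover open at about 1.84 rad, the knob was held snug at about 0.35 N m for a second and let go, and the mug, jar and tin show no movement. I viewed 11 pictures, one more than the 10 allowed, and hand-in returned no verdict.

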